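# Set the tension by turns: take up the slack, then exactly two turns

### The job

Pull the transit pin out of the tensioner's crank and drop it into the yellow parts cup, leaving the cup standing. Then wind the crank clockwise (seen from above) until you feel the slack end and the crank go heavy, and from that point give it exactly two full turns more, no more and no less; let go and leave the crank there. Do not wrench the crank against the pin, and leave the other tools where they lie.

Things in the scene. Friction and masses are not known exactly. Their poses are not given: they have to be found in the camera images.
- unit: grey cast tensioning gearbox, fixed, base 200 x 130 mm, housing 160 x 100 x 88 mm high; origin at the centre of its underside, +x towards the end where a steel draw rod sticks out (up to 160 mm from the origin). Crank on top. The rod moves 10 mm a turn, but only once the slack is taken up: 0.3 to 1.3 turns, different each time and marked nowhere. Rod and crank stay where they are left.
- crank_axis (a point): point on the crank's vertical axis, 137 mm above the bench (fixed). Clockwise from above winds on, any number of turns. Pushing the knob round takes about 0.6 N in the slack and about 9 N once it is taken up, a clear step. Hub top 115 mm, crank arm top 108 mm above the bench.
- knob_grip (a point): centre (half-way up) of the black upright crank knob, 24 mm diameter, 46 mm high (114 to 160 mm above the bench), 55 mm from the crank axis; at the start on the gearbox's -x side. The knob spins freely on its own pin, so it can be held from above with a fixed gripper heading while it is led round; its own heading means nothing.
- pin_hole (a point): mouth of the pin's hole in the gearbox top (fixed), 88 mm above the bench, 58 mm from the crank axis on the gearbox's +x side; 20 mm deep, 12 mm wide. Over it lies the open fork at the crank's other end, 28 mm wide, top at 108 mm.
- pin_head (a point): centre of the head of the loose steel transit pin, which stands upright in its hole through the fork and blocks the crank: head 20 mm diameter, 30 mm high (109 to 139 mm above the bench at the start; pinch it there), shank below it 10 mm diameter, 41 mm long. The shank's end is 56 mm from this point along the pin's -z. Lift straight up 45 mm or more to free it.
- parts_cup: yellow plastic cup, open at the top, loose, 66 mm diameter, 46 mm high, about 60 mm wide inside, floor 2 mm; origin at the centre of its underside
- spanner: bystander: steel spanner 220 mm long, origin at its middle
- red_driver: bystander: screwdriver with red handle, 210 mm long, origin at its middle
- tape_roll: bystander: roll of black tape, 62 mm diameter, 19 mm high
- pliers: bystander: pliers with black handles, 185 mm long

How it is judged:
By the outcome, as a careful person would: the job done as asked, in the order asked, and still so for the second after the job is handed in, with the robot touching nothing.
It also fails if it takes over 72 s, if anything falls off the work surface, if the arm or the gripper's body presses on something with over 40 N, if the wrist force passes 120 N, or if a joint passes its speed limit or range.

### The arm

A 7-joint arm with a two-finger parallel gripper is mounted at the origin on the work surface; the furniture and walls round the work are solid. World frame = base frame: x ahead of the robot, y to its left, z up, the work surface at z = 0. Lengths are in m, angles in rad, forces in N, time in s.
With the tool pointing down it reaches from about 0.4 to 0.85 m from the base axis. Payload 4.5 kg.
Tool frame: the origin (TCP) lies midway between the tips of the shut fingers; the grasp point (between the pads) lies 19 mm behind it; z points along the fingers, x is the direction in which the jaws open and shut, and the axes are right-handed (so a half turn about z gives the same grasp; the last joint's range is limited). The gripper opens to 88 mm and grips with 3 to 60 N. Pads are 18 mm wide; open, the fingers measure 123 mm over their backs; the gripper's body (75 mm by 187 mm) begins 45 mm behind the grasp point.
Start: joints at [-1.243, 0.689, -0.195, 1.565, 0.157, 0.902, -0.215], TCP at [0.181, 0.598, 0.239] pointing down, gripper open.
Joint ranges: [-3.01, 3.01], [-0.46, 2.08], [-1.47, 1.51], [0.13, 2.56], [-1, 4.14], [0.04, 2.09], [-2.66, 2.66]. Speed limits (rad/s): [2.57, 2.57, 3.14, 3.14, 3.14, 3.14, 3.14].

### API

Orientations are given as a unit quaternion [x, y, z, w].
In Python, from plant import r gives the robot as it stands. The module is installed in compiled form; this text tells all that it offers.
- The arm moves only by the tool play_rows, never from a script. Its argument "increments" is a list of rows, each a list of 7 numbers: the opening, from 0 (shut) to 1 (fully open), then the shift along the tool's x, y, z in mm, then the turn, a rotation vector about the tool's x, y, z in rad. In form: [[hand, dx, dy, dz, wx, wy, wz], ...]. A call has exactly 8 rows; each row shifts and turns the pose as measured when the row begins, along the tool's axes as they then stand; what a row does not reach is not made up. A row lasts 1/8 s, in which the tool goes at most 62.5 mm and 10.7 degrees, less where a joint would pass 70% of its speed; a pose out of reach is approached as far as the arm can. A call is refused whole if a number of a shift passes 62.5 or a number of a turn 0.188, either way. A call with a gripper value outside its range is refused whole. The fingers move at their own pace and stop on an object; "grip_force" is the grip in N (left out, the last holds). Time passes only in rows, so rows that do not move let the fingers close, or fill a call up. It gives the time, the measured TCP pose, the force and the opening at its end, in the units of the state.
- r.get_state(): the state, without advancing time (a new reading comes with each control period).
- r.snapshot(name): name is "scene" or "top" or "wrist"; returns the picture (420x560x3 uint8, red, green, blue); there is no depth.
- r.get_calibration(name): a dict with "fx", "fy", "cx", "cy" (pixels), "dist" ([k1, k2, p1, p2, k3] as OpenCV has them; the pictures are not rectified), "R" (3x3) and "t" (3): a world point X has camera coordinates R X + t. Camera axes: x right, y down, z forward; pixel columns grow to the right and rows downward; lengths in m; the calibration is good to about 2 mm. A picture is of the moment at which its call begins: read the wrist's pose just before it. get_calibration takes no time and is no camera call; for the wrist camera it gives the pose at the moment of the call.
- r.finish_job(): hands the job in, once; it reports no verdict.
The state is a dict: "clock": time; "q": joint angles; "qd": joint speeds; "joint_torque": joint torques, N m; "tool_pos": TCP position; "eef_rot": TCP orientation; "contact_force": force on the tool from outside, world axes, zero at the start; "moment": the same for the moment, N m; "opening": opening from 0.0 (shut) to 1.0 (fully open).
Only numpy, scipy, OpenCV 4.12 (cv2) and the standard library are available. Lean on these libraries where they do the work, as an engineer would, in place of code of your own. Each camera call takes 0.05 s, during which the arm holds its last target.

## Working session

There is one attempt and no reset: what is moved stays moved. The work goes in short steps, Python scripts to look and compute and a tool call to move; the robot and the scene stay as the last step left them, time stands still between calls to the robot, and variables do not carry over. Pictures are saved under pics/ and viewed, and the job is handed in when it is done.

Besides the shell and the picture viewer there is one more tool, called after "Request:" as a command line: name --pt "numbers of a row" for each row, then --argument value for the rest. play_rows: Moves the arm, as the interface text tells. Its arguments: {"type":"object","properties":{"increments":{"type":"array"},"grip_force":{"type":"number"}},"required":["increments"]}

```bash
mkdir -p pics; python3 - <<'E'
from plant import r
import cv2
s=r.get_state();print(s)
for n in ["scene","top","wrist"]:
    c=r.get_calibration(n);print(n,c)
    cv2.imwrite(f"pics/{n}0.png",r.snapshot(n)[:,:,::-1])
E
```

```text
{'clock': 0.0, 'q': array([-1.24322841,  0.68995423, -0.19454735,  1.56635518,  0.15733824,
        0.90250907, -0.21509741]), 'qd': array([-0.00064166, -0.00046677,  0.00030554,  0.00111536, -0.00079593,
       -0.00029965, -0.00053633]), 'joint_torque': array([ 3.98456796e-04, -5.27567983e+01, -1.26674116e+00, -1.53424841e+01,
       -5.26432658e-02,  6.65114494e-03,  1.53567394e-04]), 'tool_pos': array([0.18083097, 0.59760084, 0.23792649]), 'eef_rot': array([ 8.02940771e-01,  5.96058121e-01, -6.87714547e-04,  6.01705933e-04]), 'contact_force': array([0.02746053, 0.54815665, 0.4515058 ]), 'moment': array([-0.00125442, -0.00958459, -0.02073968]), 'opening': 0.9971038176457977}
scene {'fx': 433.3060797631905, 'fy': 433.3060797631905, 'cx': 270.5116903914234, 'cy': 209.29706155543894, 'dist': array([-0.0768379,  0.       ,  0.       ,  0.       ,  0.       ]), 'R': array([[ 0.8314214 , -0.55533201, -0.01856916],
       [-0.34707084, -0.49294277, -0.79784037],
       [ 0.43391276,  0.66978637, -0.60258272]]), 't': array([-0.30207071,  0.3561728 ,  0.58687012])}
top {'fx': 502.56273172336495, 'fy': 502.56273172336495, 'cx': 282.01960157305274, 'cy': 201.1282770501155, 'dist': array([-0.16053798,  0.        ,  0.        ,  0.        ,  0.        ]), 'R': array([[ 0.0124852 , -0.99983722,  0.01302522],
       [-0.99022324, -0.01417295, -0.13876984],
       [ 0.13893185, -0.01116531, -0.990239  ]]), 't': array([0.18546874, 0.49324548, 0.93244091])}
wrist {'fx': 349.2345578485917, 'fy': 349.2345578485917, 'cx': 276.87179158061565, 'cy': 210.56942112721546, 'dist': array([-0.07929535,  0.        ,  0.        ,  0.        ,  0.        ]), 'R': array([[ 0.2886512 ,  0.95743337, -0.00135496],
       [ 0.92216854, -0.2776383 ,  0.26929938],
       [ 0.25746002, -0.07898309, -0.96305556]]), 't': array([-0.6242949 , -0.03746756,  0.3879124 ])}
```

View pics/scene0.png

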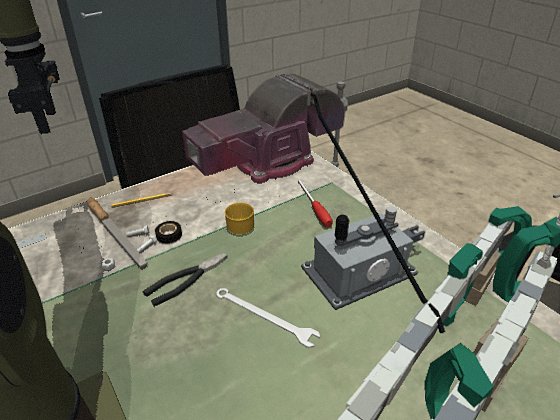

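View pics/top0.png

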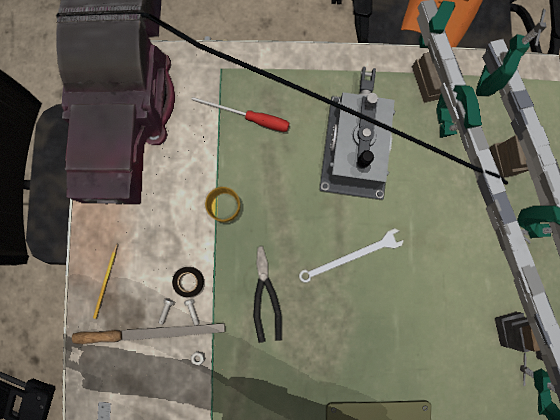

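View pics/wrist0.png

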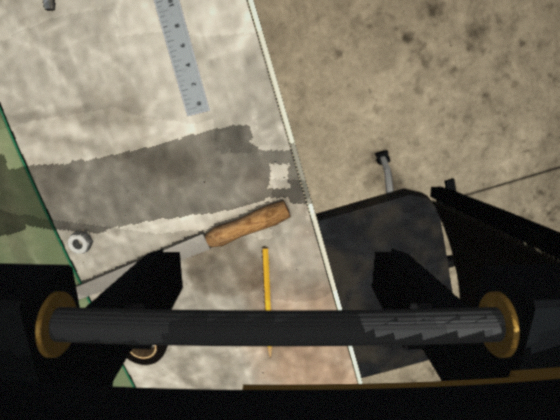

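The scene view shows the gearbox near (360,255), with the knob at (342,228), pin at (391,217), cup at (240,218) and a black cable crossing overhead. In the top view the knob is at (366,157), hub at (366,133), pin at (372,98) and cup at (223,205). I'll zoom in and triangulate, cable included.

```bash
cat > h.py <<'E'
import numpy as np, cv2
from plant import r
def ray(c,uv):
    K=np.array([[c['fx'],0,c['cx']],[0,c['fy'],c['cy']],[0,0,1]])
    p=cv2.undistortPoints(np.array([[uv]],float),K,np.array(c['dist']))[0,0]
    R=np.array(c['R']);o=-R.T@c['t'];d=R.T@np.array([p[0],p[1],1]);return o,d/np.linalg.norm(d)
def plane(c,uv,z):
    o,d=ray(c,uv);return o+d*(z-o[2])/d[2]
def tri(c1,u1,c2,u2):
    o1,d1=ray(c1,u1);o2,d2=ray(c2,u2)
    A=np.stack([d1,-d2],1);s=np.linalg.lstsq(A,o2-o1,rcond=None)[0]
    a=o1+d1*s[0];b=o2+d2*s[1];return (a+b)/2,np.linalg.norm(a-b)
def proj(c,X):
    K=np.array([[c['fx'],0,c['cx']],[0,c['fy'],c['cy']],[0,0,1]])
    return cv2.projectPoints(np.array([X],float),cv2.Rodrigues(np.array(c['R']))[0],np.array(c['t'],float),K,np.array(c['dist']))[0][0,0]
E
python3 - <<'E'
import cv2
a=cv2.imread('pics/top0.png')[55:205,310:410];cv2.imwrite('pics/topc.png',cv2.resize(a,None,fx=4,fy=4,interpolation=2))
a=cv2.imread('pics/scene0.png')[190:310,295:445];cv2.imwrite('pics/scenec.png',cv2.resize(a,None,fx=5,fy=5,interpolation=2))
E
```

```text
(no output)
```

View pics/topc.png

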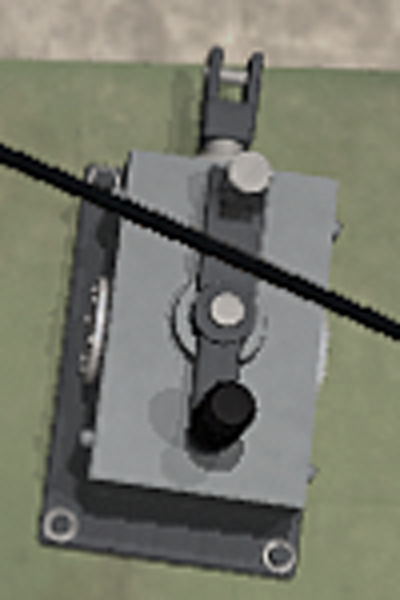

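View pics/scenec.png

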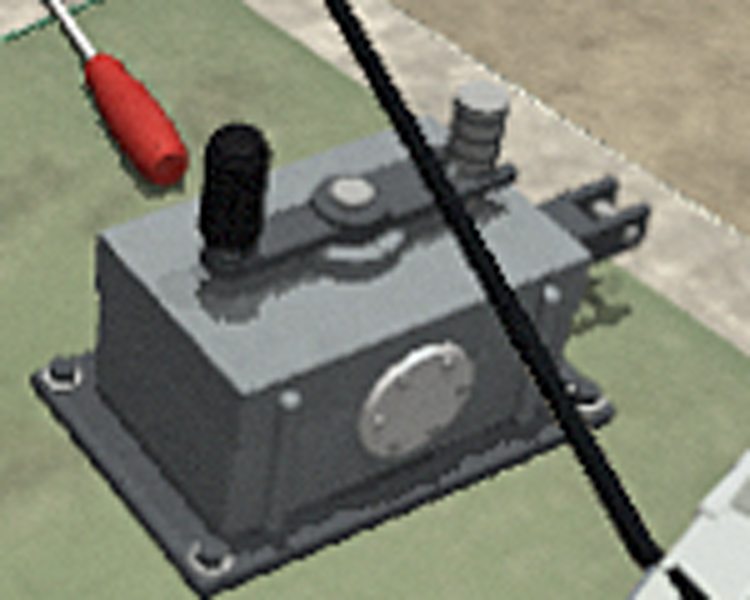

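```bash
python3 - <<'E'
from h import *
S=r.get_calibration('scene');T=r.get_calibration('top')
for n,t,s,z in [('pin',(372,98.25),(391.6,209),.139),('hub',(366.5,132.3),(365.4,228),.115),('knob',(367.8,155.8),(343,217),.160)]:
    print(n,tri(T,t,S,s),plane(T,t,z),plane(S,s,z))
# cup: yellow mask
for n,c in (('top',T),('scene',S)):
    im=cv2.imread(f'pics/{n}0.png');h=cv2.cvtColor(im,cv2.COLOR_BGR2HSV)
    m=cv2.inRange(h,(18,140,60),(32,255,255));k,l,st,ce=cv2.connectedComponentsWithStats(m)
    for i in range(1,k):
        if st[i,4]>100: print(n,st[i],ce[i])
# base bolts on z~? 
for uv in [(310+60/4,55+523/4),(310+280/4,55+555/4)]: print('bolt',plane(T,uv,.015))
# cable: dark pts along
cab_t=[(160,19),(200,45),(300,90),(310+95/4,55+190/4),(310+180/4,55+230/4),(310+280/4,55+278/4),(310+385/4,55+325/4),(450,155),(500,179)]
sc=np.array([(315,96),(320,104),(295+338/5,190+0),(295+405/5,190+120/5),(295+470/5,190+240/5),(295+520/5,190+330/5),(295+610/5,190+490/5),(440,328)])
for t in cab_t:
    o,d=ray(T,t);best=None
    prev=None
    for L in np.arange(.3,1.3,.002):
        p=proj(S,o+d*L)
        x=np.interp(p[1],sc[:,1],sc[:,0]);e=p[0]-x
        if prev is not None and e*prev<0 and 90<p[1]<335: print('cable',t,o+d*L,p)
        prev=e
E
```

```text
pin (array([0.6647909 , 0.0342313 , 0.13667148]), np.float64(0.0005980101217646664)) [0.66368314 0.03487346 0.139     ] [0.66258016 0.03219632 0.139     ]
hub (array([0.60780556, 0.04128027, 0.11253043]), np.float64(0.00019121623539972613)) [0.60718248 0.04168053 0.115     ] [0.60538357 0.03927708 0.115     ]
knob (array([0.55312437, 0.04828035, 0.15894382]), np.float64(0.00010122345246958127)) [0.55291905 0.04844886 0.16      ] [0.55210356 0.04732491 0.16      ]
top [205 187  35  35 453] [219.4790287  201.81456954]
top [ 93 252  23  67 240] [103.91666667 284.9       ]
scene [111 194  55  13 146] [137.69178082 199.83561644]
scene [225 203  29  31 771] [239.43579767 217.87029831]
bolt [0.52508752 0.10751429 0.015     ]
bolt [ 0.51078899 -0.00189773  0.015     ]
cable (160, 19) [0.76771277 0.40168942 0.22549038] [315.04836589  91.50430675]
cable (160, 19) [0.78341966 0.40928591 0.19630841] [317.60042246 100.23296754]
cable (300, 90) [0.64744086 0.16724486 0.2149641 ] [341.26830676 147.10752087]
cable (333.75, 102.5) [0.64523951 0.1065576  0.16366251] [359.06005276 183.13369358]
cable (355.0, 112.5) [0.62954025 0.06924522 0.15925606] [366.34108114 196.77210591]
cable (380.0, 124.5) [0.60918629 0.02587053 0.15879393] [374.94149404 212.25356654]
cable (406.25, 136.25) [ 0.59227508 -0.02256347  0.14839771] [387.11456745 234.54577007]
cable (450, 155) [ 0.56609698 -0.10876978  0.12545095] [412.57729623 280.26115215]
```

The cable crosses near the crank, so its true height matters. I'll extract its centreline properly in both views.

```bash
python3 - <<'E'
from h import *
S=r.get_calibration('scene');T=r.get_calibration('top')
def und(c,p):
    K=np.array([[c['fx'],0,c['cx']],[0,c['fy'],c['cy']],[0,0,1]])
    return cv2.undistortPoints(np.array(p,float)[:,None],K,np.array(c['dist']))[:,0]
g=cv2.imread('pics/top0.png').max(2).astype(float)
P=[]
for u in range(160,505,5):
    v0=np.interp(u,[160,200,300,333.75,380,450,500],[19,45,90,102.5,124.5,155,179]); v=np.arange(int(v0)-7,int(v0)+8)
    col=g[v,u];w=np.clip(55-col,0,None)
    if w.sum()>20: P.append((u,(w*v).sum()/w.sum(), (w>0).sum()))
P=np.array(P);print(P[::3].round(1).tolist())
g=cv2.imread('pics/scene0.png').max(2).astype(float)
Q=[]
for v in range(100,328,4):
    u0=np.interp(v,[96,104,190,214,238,256,288,328],[315,320,362.6,376,389,399,417,440]);u=np.arange(int(u0)-7,int(u0)+8)
    w=np.clip(40-g[v,u],0,None)
    if w.sum()>20:Q.append(((w*u).sum()/w.sum(),v,(w>0).sum()))
Q=np.array(Q);print(Q[::3].round(1).tolist())
pt=und(T,P[:,:2]);ps=und(S,Q[:,:2])
Rt,tt,Rs,ts=[np.array(x) for x in (T['R'],T['t'],S['R'],S['t'])]
# match: for each top ray find crossing w/ smooth scene curve u(v)
f=np.polyfit(ps[:,1],ps[:,0],2);print('res',np.abs(np.polyval(f,ps[:,1])-ps[:,0]).max()*433, np.abs(np.polyval(np.polyfit(ps[:,1],ps[:,0],1),ps[:,1])-ps[:,0]).max()*433)
o=-Rt.T@tt
for i in range(0,len(pt),4):
    d=Rt.T@np.array([*pt[i],1]);L=np.arange(.4,1.3,.0005)
    X=(o+d*L[:,None]);c=X@Rs.T+ts;e=c[:,0]/c[:,2]-np.polyval(f,c[:,1]/c[:,2])
    for k in np.where(e[1:]*e[:-1]<0)[0]:
        if X[k,2]>-.05:
            ang=(e[k+1]-e[k])/.0005
            print(P[i,:2].round(1),X[k].round(4),'px per m depth',round(ang*433,0))
E
```

```text
[[160.0, 22.0, 6.0], [175.0, 31.0, 5.0], [190.0, 40.1, 5.0], [205.0, 48.1, 5.0], [220.0, 55.1, 6.0], [235.0, 60.8, 5.0], [250.0, 67.1, 5.0], [265.0, 73.8, 6.0], [280.0, 79.5, 5.0], [295.0, 86.6, 4.0], [310.0, 93.2, 5.0], [325.0, 99.6, 5.0], [340.0, 105.1, 7.0], [355.0, 113.3, 5.0], [370.0, 119.7, 5.0], [385.0, 126.5, 4.0], [400.0, 133.6, 4.0], [415.0, 140.6, 4.0], [430.0, 146.7, 5.0], [445.0, 153.5, 4.0], [460.0, 160.9, 5.0], [475.0, 168.3, 5.0], [495.0, 174.9, 3.0]]
[[315.2, 100.0, 4.0], [318.4, 112.0, 4.0], [323.8, 124.0, 5.0], [330.7, 136.0, 3.0], [337.2, 148.0, 4.0], [344.1, 160.0, 4.0], [351.3, 172.0, 4.0], [358.1, 184.0, 4.0], [364.6, 196.0, 3.0], [371.2, 208.0, 5.0], [378.6, 220.0, 5.0], [384.6, 232.0, 7.0], [392.4, 244.0, 4.0], [398.0, 256.0, 6.0], [404.6, 268.0, 5.0], [411.4, 280.0, 5.0], [418.4, 292.0, 5.0], [429.4, 304.0, 2.0], [437.7, 316.0, 2.0]]
res 2.6211632425302036 5.305696733565105
[160.  22.] [0.8013 0.4205 0.1516] px per m depth -59.0
[180.   34.1] [0.7619 0.3755 0.1809] px per m depth -65.0
[200.   45.8] [0.729  0.3354 0.203 ] px per m depth -70.0
[220.   55.1] [0.713  0.3011 0.2011] px per m depth -74.0
[240.   62.9] [0.706  0.2683 0.1853] px per m depth -77.0
[260.   72.2] [0.6902 0.2339 0.1835] px per m depth -81.0
[280.   79.5] [0.6852 0.1997 0.164 ] px per m depth -83.0
[300.   88.5] [0.6709 0.1647 0.1599] px per m depth -88.0
[320.   97.6] [0.6563 0.1296 0.1562] px per m depth -93.0
[340.  105.1] [0.6492 0.0926 0.1395] px per m depth -98.0
[360.  115.9] [0.6263 0.0593 0.1513] px per m depth -106.0
[380.  124.6] [0.613  0.0231 0.1458] px per m depth -113.0
[400.  133.6] [ 0.5981 -0.0128  0.1436] px per m depth -122.0
[420.  142.6] [ 0.5835 -0.0491  0.1409] px per m depth -131.0
[440.  151.5] [ 0.5687 -0.0858  0.1388] px per m depth -142.0
[460.  160.9] [ 0.5523 -0.1215  0.1404] px per m depth -155.0
[480.  169.9] [ 0.5367 -0.158   0.1406] px per m depth -170.0
```

The two-view depth for the cable is poorly conditioned (about 1 cm per pixel), so I'll get a wrist view from near the gearbox.

```bash
cat >> h.py <<'E'
from scipy.spatial.transform import Rotation as Ro
def st(p=True):
    s=r.get_state()
    if p: print('t %.2f'%s['clock'],'pos',s['tool_pos'].round(4),'x-yaw %.1f'%np.degrees(np.arctan2(*(Ro.from_quat(s['eef_rot']).as_matrix()[:2,0][::-1]))),'tilt z',Ro.from_quat(s['eef_rot']).as_matrix()[:,2].round(3),'F',s['contact_force'].round(1),'open %.3f'%s['opening'],'q',s['q'].round(2))
    return s
def d2t(s,d): return (Ro.from_quat(s['eef_rot']).inv().apply(d)*1000).round(1)
E
python3 - <<'E'
from h import *
s=st();W=r.get_calibration('wrist')
C=-np.array(W['R']).T@W['t'];print(C, d2t(s,C-s['tool_pos']), 'viewdir tool',d2t(s,np.array(W['R'])[2]))
print(d2t(s,np.array([.42,.16,.36])-s['tool_pos']))
S=r.get_calibration('scene');T=r.get_calibration('top')
print(plane(T,(223,205),.046),plane(T,(222.5,204.5),.046),plane(S,(239.5,208),.046))
print(tri(T,(205,48),S,(318.4,112)))
E
```

```text
t 0.15 pos [0.1809 0.5977 0.2381] x-yaw 73.2 tilt z [-0.    -0.001 -1.   ] F [0.4 0.4 0.5] open 1.001 q [-1.24  0.69 -0.19  1.57  0.16  0.9  -0.22]
[0.1148917  0.6180131  0.38293542] [ 1.000e-01 -6.900e+01 -1.448e+02] viewdir tool [5.000e-01 2.692e+02 9.631e+02]
[-349.9  355.6 -121.4]
[0.47990978 0.30394444 0.046     ] [0.48085154 0.30492207 0.046     ] [0.48759818 0.31073036 0.046     ]
(array([0.71930476, 0.32579914, 0.21247505]), np.float64(0.0025821016390187783))
```

```bash
python3 - <<'E'
import cv2
a=cv2.imread('pics/top0.png')[180:230,195:250];b=cv2.imread('pics/scene0.png')[195:245,215:270]
import numpy as np
cv2.imwrite('pics/cup.png',cv2.resize(np.hstack([a,b]),None,fx=7,fy=7,interpolation=0))
E
```

```text
(no output)
```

View pics/cup.png

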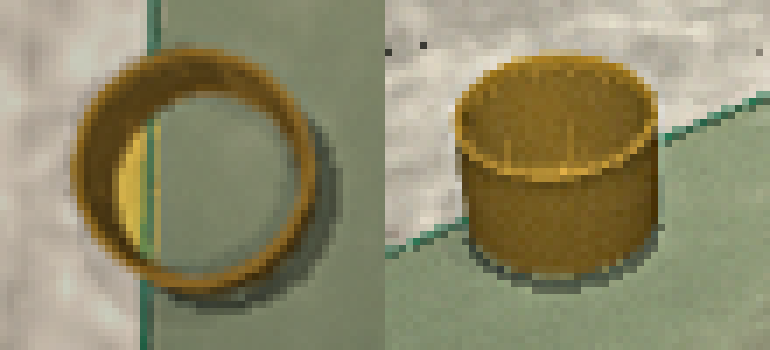

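Request:
play_rows --pt "1 -35 35 -20 0 0 0" --pt "1 -40 40 -20 0 0 0" --pt "1 -40 40 -20 0 0 0" --pt "1 -40 40 -20 0 0 0" --pt "1 -40 40 -20 0 0 0" --pt "1 -40 40 -10 0 0 0" --pt "1 -40 40 -5 0 0 0" --pt "1 -30 30 0 0 0 0"

```text
clock: 1.15
tool_pos: [0.3893, 0.2086, 0.3548]
eef_rot: [0.801, 0.599, -0.001, 0.001]
contact_force: [0.2, 1.1, 0.4]
opening: 1.0
```

```bash
python3 - <<'E'
from h import *
s=st();print(d2t(s,np.array([.42,.16,.36])-s['tool_pos']))
S=r.get_calibration('scene');T=r.get_calibration('top')
print(plane(T,(222.9,204.3),.046),plane(S,(239.5,211.9),.046))
W=r.get_calibration('wrist')
cv2.imwrite('pics/w1.png',r.snapshot('wrist')[:,:,::-1])
E
```

```text
t 1.15 pos [0.3893 0.2086 0.3548] x-yaw 73.5 tilt z [-0.    -0.003 -1.   ] F [0.2 1.1 0.4] open 1.000 q [-0.45  0.3  -0.2   1.91  0.08  0.94  0.6 ]
[-38.   43.3  -5.1]
[0.48124483 0.3041727  0.046     ] [0.48021934 0.29818736 0.046     ]
```

View pics/w1.png

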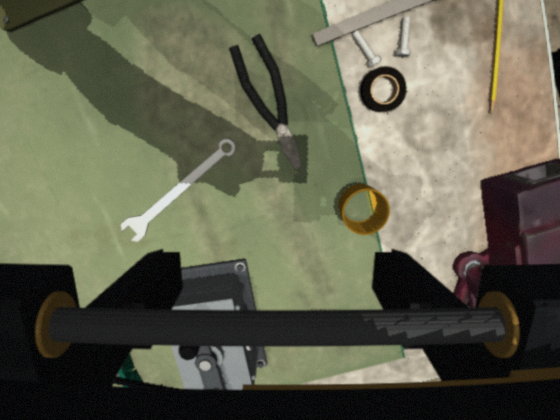

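The wrist view shows the cup at (364,209) and the gearbox partly hidden by the gripper at (215,340). I need to move further ahead to see the cable.

```bash
python3 - <<'E'
from h import *
s=st();print(d2t(s,np.array([.66,.03,.38])-s['tool_pos']))
E
```

```text
t 1.20 pos [0.3919 0.2027 0.3544] x-yaw 73.1 tilt z [ 0.    -0.007 -1.   ] F [ 1.9 -4.6 -0.8] open 0.999 q [-0.44  0.3  -0.19  1.91  0.08  0.94  0.6 ]
[-87.3 306.9 -24.2]
```

Request:
play_rows --pt "1 -11 35 -4 0 0 0" --pt "1 -11 40 -4 0 0 0" --pt "1 -11 40 -4 0 0 0" --pt "1 -11 40 -4 0 0 0" --pt "1 -11 40 -4 0 0 0" --pt "1 -11 40 -4 0 0 0" --pt "1 -11 40 -2 0 0 0" --pt "1 -10 30 0 0 0 0"

```text
clock: 2.2
tool_pos: [0.6634, 0.0273, 0.3802]
eef_rot: [0.803, 0.597, -0.004, 0.001]
contact_force: [0.4, 0.8, -0.9]
opening: 1.001
```

```bash
python3 - <<'E'
from h import *
s=st()
cv2.imwrite('pics/w2.png',r.snapshot('wrist')[:,:,::-1])
import json
W=r.get_calibration('wrist');json.dump({k:np.array(v).tolist() for k,v in W.items()},open('w2.json','w'));st()
E
```

```text
t 2.20 pos [0.6634 0.0273 0.3802] x-yaw 73.2 tilt z [-0.004 -0.007 -1.   ] F [ 0.4  0.8 -0.9] open 1.001 q [-0.06  0.63 -0.12  1.22  0.08  1.3   1.11]
t 2.25 pos [0.6659 0.0234 0.3792] x-yaw 73.0 tilt z [-0.003 -0.01  -1.   ] F [ 2.5 -2.2 -0.5] open 1.000 q [-0.05  0.64 -0.11  1.21  0.08  1.3   1.11]
```

View pics/w2.png

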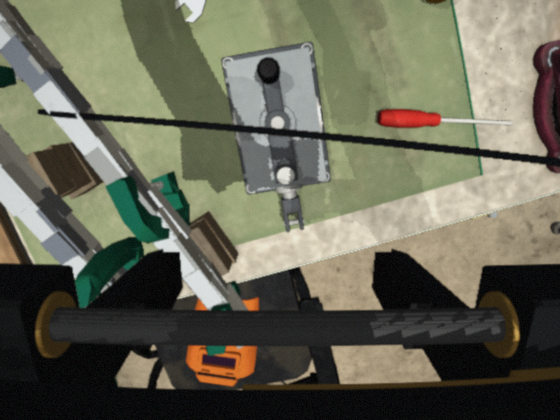

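```bash
python3 - <<'E'
from h import *
import json
r.snapshot('wrist');st()
W=r.get_calibration('wrist');im=r.snapshot('wrist')[:,:,::-1];cv2.imwrite('pics/w3.png',im)
json.dump({k:np.array(v).tolist() for k,v in W.items()},open('w3.json','w'));st()
cv2.imwrite('pics/w3c.png',cv2.resize(im[30:240,190:350],None,fx=2.8,fy=2.8,interpolation=2))
E
```

```text
t 2.30 pos [0.6641 0.0249 0.3791] x-yaw 73.0 tilt z [-0.005 -0.009 -1.   ] F [ 0.7  0.3 -0.1] open 0.997 q [-0.05  0.63 -0.12  1.22  0.08  1.3   1.1 ]
t 2.35 pos [0.6627 0.027  0.3794] x-yaw 73.1 tilt z [-0.006 -0.007 -1.   ] F [0.4 0.7 0.2] open 1.003 q [-0.06  0.63 -0.12  1.22  0.08  1.3   1.1 ]
```

View pics/w3c.png

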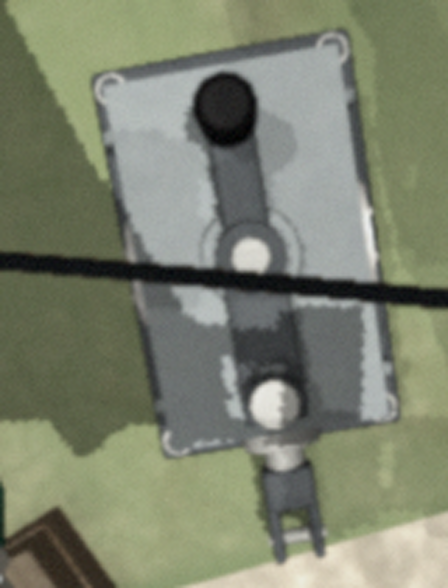

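```bash
python3 - <<'E'
from h import *
import json
T=r.get_calibration('top');S=r.get_calibration('scene')
for f in ('w3',):
    W={k:np.array(v) for k,v in json.load(open(f+'.json')).items()}
    print('cam',-W['R'].T@W['t'])
    f=lambda a,b:(190+a/2.8,30+b/2.8)
    for n,w,z in (('pin',f(273,402),.139),('hub',f(250,257),.115),('knob',f(225,106),.16)): print(n,plane(W,w,z))
    for a,bt in ((f(0,262),None),(f(140,272),None),(f(250,281),None),(f(448,299),None),((60,113.5),None),((500,156),None)):
        # walk the ray, find z where it projects onto the top & scene cable
        o,d=ray(W,a)
        tp=np.array([[160,22],[205,48.1],[250,67.1],[295,86.6],[340,106.3],[370,119.7],[400,133.6],[430,146.7],[475,168.3],[500,178.5]])
        for z in np.arange(0.0,.5,.001):
            X=plane(W,a,z);p=proj(T,X);e=p[1]-np.interp(p[0],tp[:,0],tp[:,1])
            if z>0 and e*pe<0: print('cable',X.round(4),p.round(1),'px/m',round((e-pe)*1000), 'scene',proj(S,X).round(1))
            pe=e
E
```

```text
cam [0.59875774 0.04642088 0.52404968]
pin [0.66249512 0.03549857 0.139     ]
hub [0.60647199 0.04283104 0.115     ]
knob [0.55316639 0.04993113 0.16      ]
cable [ 0.5801 -0.0459  0.155 ] [420.5 142.4] px/m -186 scene [392.7 241.7]
cable [0.599  0.0033 0.16  ] [393.1 130.3] px/m -191 scene [380.  220.2]
cable [0.6136 0.0408 0.166 ] [372.2 120.6] px/m -196 scene [371.3 204.1]
cable [0.6393 0.106  0.174 ] [334.8 103.8] px/m -199 scene [357.5 179.8]
cable [ 0.5251 -0.1813  0.147 ] [494.1 176. ] px/m -185 scene [434.4 312.3]
cable [0.6995 0.2478 0.18  ] [252.1  67.8] px/m -203 scene [333.6 139.9]
```

Adding the wrist view gives the cable a height of about 0.160–0.166 m over the crank, running at 68.6° and about 48 mm from the pin. The pin is near (0.663, 0.0345) in all three views. I'll line the jaws up parallel with the cable so the gripper body stays clear of it, and then descend.

Request:
play_rows --pt "1 7.5 -2 10 0 0 0.077" --pt "1 0 0 25 0 0 0" --pt "1 0 0 25 0 0 0" --pt "1 0 0 25 0 0 0" --pt "1 0 0 25 0 0 0" --pt "0.8 0 0 20 0 0 0" --pt "0.7 0 0 10 0 0 0" --pt "0.7 0 0 0 0 0 0"

```text
clock: 3.35
tool_pos: [0.6548, 0.0462, 0.2367]
eef_rot: [0.823, 0.568, -0.004, -0.003]
contact_force: [0.5, 0.9, 0.7]
opening: 0.704
```

```bash
python3 - <<'E'
from h import *
s=st();print(d2t(s,np.array([.663,.0345,.113])-s['tool_pos']))
W=r.get_calibration('wrist');im=r.snapshot('wrist')[:,:,::-1];cv2.imwrite('pics/w4.png',im)
print(proj(W,[.663,.0345,.139]))
for n in ('scene','top'):cv2.imwrite(f'pics/{n}4.png',r.snapshot(n)[:,:,::-1])
a=cv2.imread('pics/scene4.png');cv2.imwrite('pics/s4c.png',cv2.resize(a[90:310,280:460],None,fx=3,fy=2.7))
E
```

```text
t 3.35 pos [0.6548 0.0462 0.2367] x-yaw 69.3 tilt z [-0.01  0.   -1.  ] F [0.5 0.9 0.7] open 0.704 q [-0.08  0.74 -0.11  1.46  0.08  0.96  1.  ]
[ -7.7  13.  123.6]
[266.01449133 228.95127787]
```

View pics/w4.png

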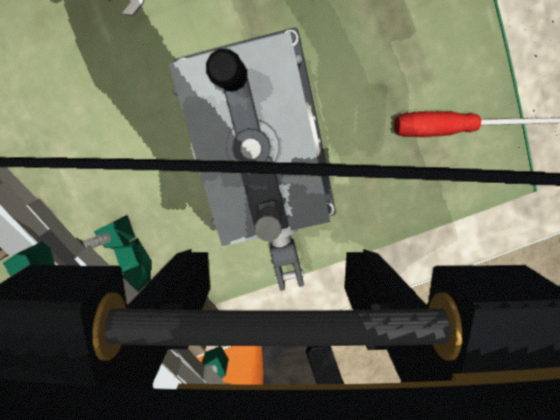

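View pics/s4c.png

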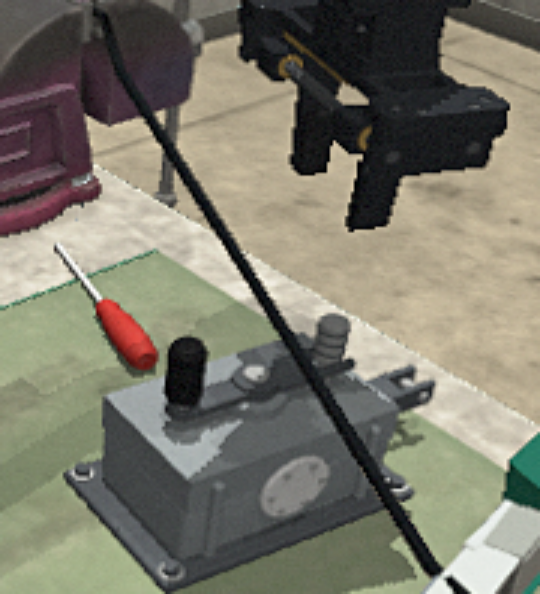

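The pin's top is at about (268,226), against a predicted (266,229), so the pin position is good. The cable runs left of it as modelled. I'll correct the lateral error first and then go down.

Request:
play_rows --pt "0.7 -4 6.5 0 0 0 0" --pt "0.7 -3.5 6.5 0 0 0 0" --pt "0.7 0 0 8 0 0 0" --pt "0.7 0 0 10 0 0 0" --pt "0.7 0 0 10 0 0 0" --pt "0.7 0 0 8 0 0 0" --pt "0.7 0 0 4 0 0 0" --pt "0.7 0 0 0 0 0 0"

```text
clock: 4.5
tool_pos: [0.6664, 0.033, 0.1956]
eef_rot: [0.823, 0.568, -0.003, -0.002]
contact_force: [0.0, -0.0, -0.1]
opening: 0.701
```

```bash
python3 - <<'E'
from h import *
s=st();print(d2t(s,np.array([.663,.0345,.113])-s['tool_pos']))
E
```

```text
t 4.50 pos [0.6664 0.033  0.1956] x-yaw 69.2 tilt z [-0.006  0.    -1.   ] F [ 0.  -0.  -0.1] open 0.701 q [-0.07  0.79 -0.1   1.46  0.09  0.89  1.01]
[ 0.4 -3.2 82.6]
```

Request:
play_rows --pt "0.7 0 -2 10 0 0 0" --pt "0.7 0 0 13 0 0 0" --pt "0.7 0 0 13 0 0 0" --pt "0.7 0 0 13 0 0 0" --pt "0.7 0 0 12 0 0 0" --pt "0.7 0 0 10 0 0 0" --pt "0.7 0 0 5 0 0 0" --pt "0.7 0 0 0 0 0 0"

```text
clock: 5.5
tool_pos: [0.6638, 0.0338, 0.1139]
eef_rot: [0.823, 0.568, -0.003, -0.002]
contact_force: [-0.4, 1.2, -0.0]
opening: 0.7
```

```bash
python3 - <<'E'
from h import *
s=st();print(d2t(s,np.array([.663,.0345,.113])-s['tool_pos']))
a=r.snapshot('scene')[:,:,::-1];cv2.imwrite('pics/s5c.png',cv2.resize(a[130:310,300:460],None,fx=3.5,fy=3.3))
E
```

```text
t 5.50 pos [0.6638 0.0338 0.1139] x-yaw 69.2 tilt z [-0.007  0.    -1.   ] F [-0.4  1.2 -0. ] open 0.700 q [-0.07  0.89 -0.09  1.53  0.11  0.73  1.  ]
[ 0.3 -1.   0.9]
```

View pics/s5c.png

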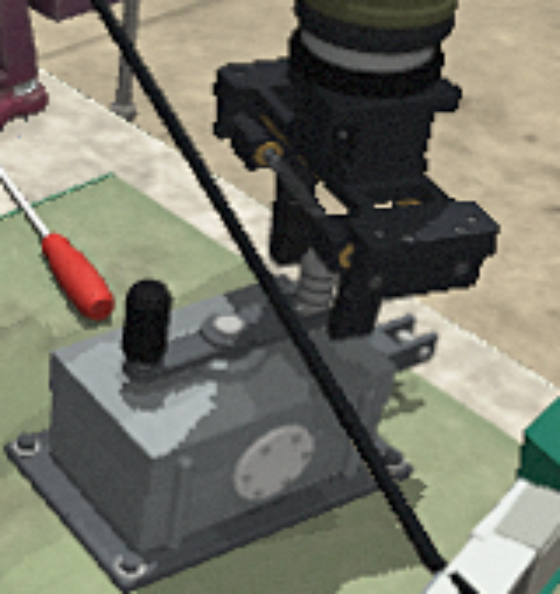

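The fingers straddle the pin head, and the cable is unmoved. Closing.

Request:
play_rows --pt "0 0 0 0 0 0 0" --pt "0 0 0 0 0 0 0" --pt "0 0 0 0 0 0 0" --pt "0 0 0 0 0 0 0" --pt "0 0 0 0 0 0 0" --pt "0 0 0 0 0 0 0" --pt "0 0 0 -4 0 0 0" --pt "0 0 0 -8 0 0 0" --grip_force 30

```text
clock: 6.55
tool_pos: [0.6643, 0.0339, 0.1275]
eef_rot: [0.823, 0.568, -0.002, -0.002]
contact_force: [-0.4, 0.4, -0.5]
opening: 0.217
```

```bash
python3 - <<'E'
from h import *
s=st()
E
```

```text
t 6.55 pos [0.6643 0.0339 0.1275] x-yaw 69.2 tilt z [-0.005  0.    -1.   ] F [-0.4  0.4 -0.5] open 0.217 q [-0.07  0.88 -0.1   1.52  0.11  0.75  1.  ]
```

The opening is 19 mm, which matches the head held. Lifting straight up.

Request:
play_rows --pt "0 0 0 -12 0 0 0" --pt "0 0 0 -15 0 0 0" --pt "0 0 0 -20 0 0 0" --pt "0 0 0 -25 0 0 0" --pt "0 0 0 -30 0 0 0" --pt "0 0 0 -30 0 0 0" --pt "0 0 0 -25 0 0 0" --pt "0 0 0 -10 0 0 0"

```text
clock: 7.55
tool_pos: [0.6655, 0.0338, 0.308]
eef_rot: [0.823, 0.568, 0.001, -0.0]
contact_force: [0.2, 0.4, -1.0]
opening: 0.215
```

```bash
python3 - <<'E'
from h import *
s=st();print(d2t(s,np.array([.481,.302,.27])-s['tool_pos']))
a=r.snapshot('scene')[:,:,::-1];cv2.imwrite('pics/s6c.png',cv2.resize(a[60:310,220:460],None,fx=2.4,fy=2.4))
E
```

```text
t 7.55 pos [0.6655 0.0338 0.308 ] x-yaw 69.2 tilt z [ 0.001  0.001 -1.   ] F [ 0.2  0.4 -1. ] open 0.215 q [-0.07  0.68 -0.11  1.34  0.07  1.12  1.03]
[ 185.2 -267.7   38.1]
```

View pics/s6c.png

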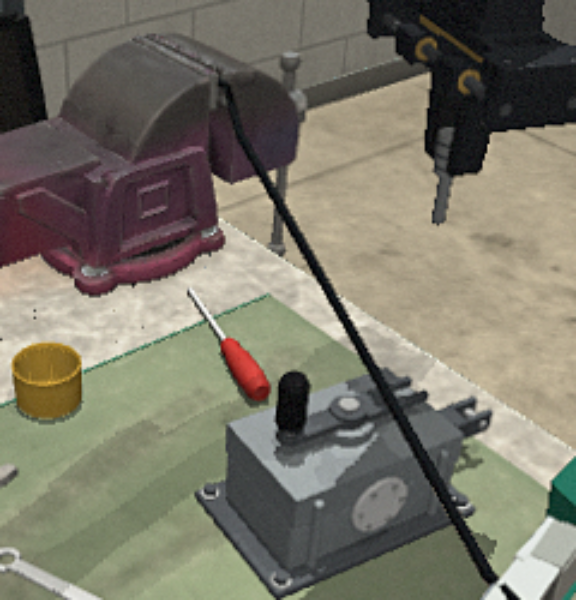

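The pin is out and held. The vise is near the cup's +y side, so I'll turn the jaws toward world x here in free space before crossing over.

Request:
play_rows --pt "0 0 0 0 0 0 0.15" --pt "0 0 0 0 0 0 0.15" --pt "0 0 0 0 0 0 0.15" --pt "0 0 0 0 0 0 0.15" --pt "0 0 0 0 0 0 0.15" --pt "0 0 0 0 0 0 0.15" --pt "0 0 0 0 0 0 0.15" --pt "0 0 0 0 0 0 0.1"

```text
clock: 8.6
tool_pos: [0.6609, 0.0337, 0.3021]
eef_rot: [1.0, 0.01, -0.006, -0.0]
contact_force: [0.5, -0.1, -1.0]
opening: 0.217
```

```bash
python3 - <<'E'
from h import *
s=st();print(d2t(s,np.array([.481,.302,.27])-s['tool_pos']))
E
```

```text
t 8.60 pos [0.6609 0.0337 0.3021] x-yaw 1.1 tilt z [-0.012  0.001 -1.   ] F [ 0.5 -0.1 -1. ] open 0.217 q [-0.23  0.69  0.22  1.36 -0.16  1.12  0.03]
[-174.2 -271.7   34.4]
```

Request:
play_rows --pt "0 -18 -28 0 0 0.012 0" --pt "0 -24 -38 0 0 0 0" --pt "0 -26 -40 0 0 0 0" --pt "0 -26 -40 3 0 0 0" --pt "0 -26 -40 5 0 0 0" --pt "0 -24 -38 8 0 0 0" --pt "0 -20 -30 10 0 0 0" --pt "0 -10 -16 8 0 0 0"

```text
clock: 9.6
tool_pos: [0.4735, 0.3056, 0.2612]
eef_rot: [1.0, 0.007, -0.005, 0.002]
contact_force: [-0.0, 1.1, -1.1]
opening: 0.215
```

```bash
python3 - <<'E'
from h import *
s=st();print(d2t(s,np.array([.481,.302,.075])-s['tool_pos']))
for n in('top','scene'):cv2.imwrite(f'pics/{n}7.png',r.snapshot(n)[:,:,::-1])
a=cv2.imread('pics/top7.png')[100:300,100:350];b=cv2.imread('pics/scene7.png')[60:260,130:380]
cv2.imwrite('pics/c7.png',cv2.resize(np.vstack([a,b]),None,fx=1.5,fy=1.5))
E
```

```text
t 9.60 pos [0.4735 0.3056 0.2612] x-yaw 0.9 tilt z [-0.009 -0.004 -1.   ] F [-0.   1.1 -1.1] open 0.215 q [-0.79  0.59  0.23  1.73 -0.18  0.85 -0.47]
[  9.2   2.9 186.2]
```

View pics/c7.png

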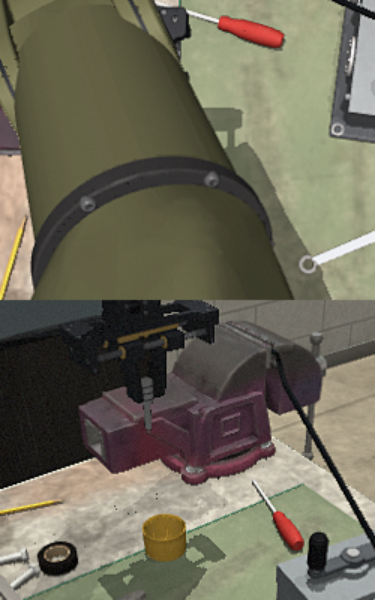

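The pin is hanging above the cup. I'll centre it and go down part of the way.

Request:
play_rows --pt "0 4 2 8 0 0 0" --pt "0 3 1 16 0 0 0" --pt "0 0 0 20 0 0 0" --pt "0 0 0 20 0 0 0" --pt "0 0 0 20 0 0 0" --pt "0 0 0 16 0 0 0" --pt "0 0 0 8 0 0 0" --pt "0 0 0 0 0 0 0"

```text
clock: 10.7
tool_pos: [0.4892, 0.2879, 0.1454]
eef_rot: [1.0, -0.002, -0.003, 0.006]
contact_force: [-0.4, 0.5, -1.7]
opening: 0.213
```

```bash
python3 - <<'E'
from h import *
s=st();print(d2t(s,np.array([.481,.302,.075])-s['tool_pos']))
for n in('wrist','scene'):cv2.imwrite(f'pics/{n}8.png',r.snapshot(n)[:,:,::-1])
a=cv2.imread('pics/wrist8.png')[150:400,150:400];b=cv2.imread('pics/scene8.png')[100:250,165:315]
cv2.imwrite('pics/c8.png',np.hstack([cv2.resize(a,(400,400)),cv2.resize(b,(400,400))]))
E
```

```text
t 10.70 pos [0.4892 0.2879 0.1454] x-yaw -0.3 tilt z [-0.006 -0.012 -1.   ] F [-0.4  0.5 -1.7] open 0.213 q [-0.72  0.76  0.19  1.83 -0.22  0.59 -0.41]
[ -7.9 -15.   70.2]
```

View pics/c8.png

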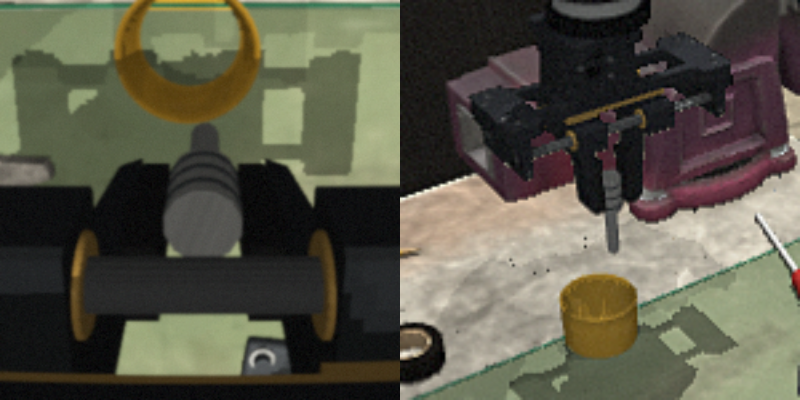

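It drifted about 17 mm off sideways. I'll correct that gently and let it settle before lowering.

Request:
play_rows --pt "0 -4 -8 0 0.012 0.006 0" --pt "0 -4 -7 0 0 0 0" --pt "0 0 0 0 0 0 0" --pt "0 0 0 8 0 0 0" --pt "0 0 0 10 0 0 0" --pt "0 0 0 4 0 0 0" --pt "0 0 0 0 0 0 0" --pt "0 0 0 0 0 0 0"

```text
clock: 11.8
tool_pos: [0.4816, 0.3054, 0.1237]
eef_rot: [1.0, -0.002, 0.002, -0.001]
contact_force: [-0.1, -0.5, -1.2]
opening: 0.217
```

```bash
python3 - <<'E'
from h import *
s=st();print(d2t(s,np.array([.481,.302,.075])-s['tool_pos']))
for n in('wrist','scene'):cv2.imwrite(f'pics/{n}9.png',r.snapshot(n)[:,:,::-1])
S=r.get_calibration('scene')
print(proj(S,s['tool_pos']-[0,0,.045]))
a=cv2.imread('pics/wrist9.png')[150:400,150:400];b=cv2.imread('pics/scene9.png')[100:250,165:315]
cv2.imwrite('pics/c9.png',np.hstack([cv2.resize(a,(400,400)),cv2.resize(b,(400,400))]))
E
```

```text
t 11.80 pos [0.4816 0.3054 0.1237] x-yaw -0.2 tilt z [ 0.004  0.003 -1.   ] F [-0.1 -0.5 -1.2] open 0.217 q [-0.74  0.79  0.17  1.85 -0.24  0.52 -0.42]
[-0.8  3.6 48.7]
[237.46747932 198.23652539]
```

View pics/c9.png

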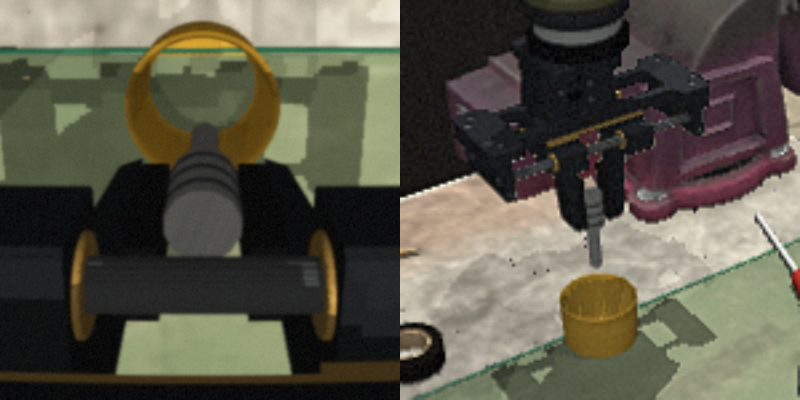

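Slight correction: tool y +3. Then lower until the tip is just above the cup floor with the fingertips still over the rim.

Request:
play_rows --pt "0 -1 3 3 -0.003 0.004 0" --pt "0 0 0 8 0 0 0" --pt "0 0 0 10 0 0 0" --pt "0 0 0 10 0 0 0" --pt "0 0 0 10 0 0 0" --pt "0 0 0 10 0 0 0" --pt "0 0 0 6 0 0 0" --pt "0 0 0 0 0 0 0"

```text
clock: 12.9
tool_pos: [0.4808, 0.3022, 0.0622]
eef_rot: [1.0, -0.002, 0.004, 0.0]
contact_force: [-0.4, -0.3, 0.1]
opening: 0.217
```

```bash
python3 - <<'E'
from h import *
s=st();print(d2t(s,np.array([.481,.302,.058])-s['tool_pos']))
for n in('wrist','scene'):cv2.imwrite(f'pics/{n}10.png',r.snapshot(n)[:,:,::-1])
a=cv2.imread('pics/wrist10.png')[150:400,150:400];b=cv2.imread('pics/scene10.png')[100:250,165:315]
cv2.imwrite('pics/c10.png',np.hstack([cv2.resize(a,(400,400)),cv2.resize(b,(400,400))]))
E
```

```text
t 12.90 pos [0.4808 0.3022 0.0622] x-yaw -0.2 tilt z [ 0.008 -0.    -1.   ] F [-0.4 -0.3  0.1] open 0.217 q [-0.72  0.88  0.13  1.88 -0.25  0.39 -0.4 ]
[0.1 0.2 4.2]
```

View pics/c10.png

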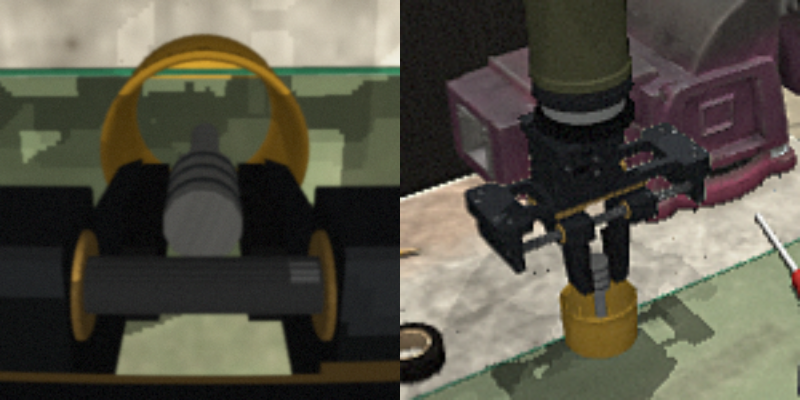

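The pin's shank is inside the cup, so I'll lower 4 mm more and release.

Request:
play_rows --pt "0 0 0 4 0 0 0" --pt "0 0 0 0 0 0 0" --pt "0.4 0 0 0 0 0 0" --pt "0.6 0 0 0 0 0 0" --pt "0.8 0 0 0 0 0 0" --pt "0.8 0 0 0 0 0 0" --pt "0.8 0 0 0 0 0 0" --pt "0.8 0 0 -8 0 0 0"

```text
clock: 14.0
tool_pos: [0.4817, 0.3028, 0.0678]
eef_rot: [1.0, -0.002, 0.005, -0.001]
contact_force: [-0.2, -0.7, 0.2]
opening: 0.8
```

```bash
python3 - <<'E'
from h import *
s=st()
for n in('wrist','scene'):cv2.imwrite(f'pics/{n}11.png',r.snapshot(n)[:,:,::-1])
a=cv2.imread('pics/wrist11.png')[150:400,150:400];b=cv2.imread('pics/scene11.png')[100:250,165:315]
cv2.imwrite('pics/c11.png',np.hstack([cv2.resize(a,(400,400)),cv2.resize(b,(400,400))]))
E
```

```text
t 14.00 pos [0.4817 0.3028 0.0678] x-yaw -0.2 tilt z [ 0.01   0.001 -1.   ] F [-0.2 -0.7  0.2] open 0.800 q [-0.72  0.88  0.13  1.88 -0.25  0.4  -0.41]
```

View pics/c11.png

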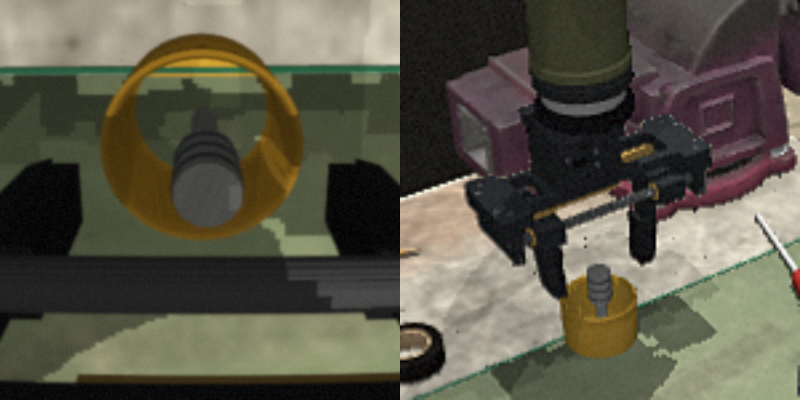

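The pin has dropped in, the cup is standing and the fingers are clear. I'll rise, look at the cup, and go to the knob.

Request:
play_rows --pt "0.8 0 0 -15 0 0.01 0" --pt "0.8 0 0 -25 0 0 0" --pt "0.8 0 0 -30 0 0 0" --pt "0.8 0 0 -30 0 0 0" --pt "0.8 5 20 -30 0 0 0" --pt "0.8 10 40 -15 0 0 0" --pt "0.8 12 45 0 0 0 0" --pt "0.8 12 45 0 0 0 0"

```text
clock: 15.1
tool_pos: [0.5182, 0.1549, 0.2261]
eef_rot: [1.0, 0.004, 0.015, -0.004]
contact_force: [0.1, 0.1, 0.4]
opening: 0.799
```

```bash
python3 - <<'E'
from h import *
s=st();print(d2t(s,np.array([.5528,.0487,.21])-s['tool_pos']))
b=r.snapshot('scene')[100:260,165:345,::-1]
cv2.imwrite('pics/c12.png',cv2.resize(b,None,fx=3,fy=3))
E
```

```text
t 15.10 pos [0.5182 0.1549 0.2261] x-yaw 0.4 tilt z [ 0.031  0.009 -0.999] F [0.1 0.1 0.4] open 0.799 q [-0.5   0.59  0.19  1.88 -0.17  0.66 -0.2 ]
[ 33.4 106.5  16.2]
```

View pics/c12.png

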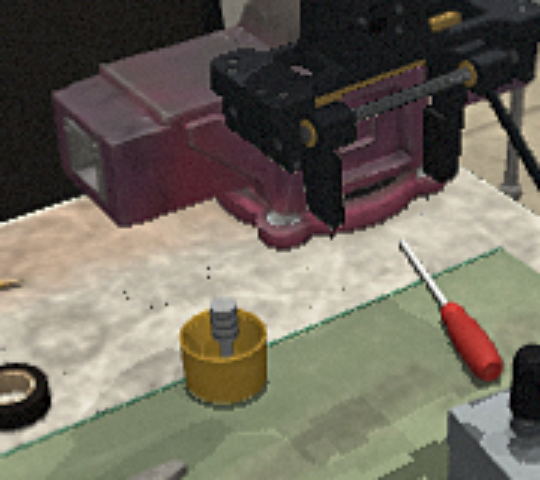

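The pin stands in the upright cup. Next I level the tool and move above the knob.

Request:
play_rows --pt "0.7 3 10 0 -0.009 -0.031 0" --pt "0.7 6 18 0 0 0 0" --pt "0.7 7 22 0 0 0 0" --pt "0.7 7 22 0 0 0 0" --pt "0.7 6 18 0 0 0 0" --pt "0.7 3 10 0 0 0 0" --pt "0.7 0 0 0 0 0 0" --pt "0.7 0 0 0 0 0 0"

```text
clock: 16.15
tool_pos: [0.5518, 0.042, 0.2326]
eef_rot: [1.0, -0.003, 0.003, 0.002]
contact_force: [0.0, 0.6, -0.0]
opening: 0.704
```

```bash
python3 - <<'E'
from h import *
s=st();print(d2t(s,np.array([.5528,.0487,.118])-s['tool_pos']))
W=r.get_calibration('wrist');im=r.snapshot('wrist')[:,:,::-1];cv2.imwrite('pics/w13.png',im)
print(proj(W,[.5528,.0487,.16]))
E
```

```text
t 16.15 pos [0.5518 0.042  0.2326] x-yaw -0.4 tilt z [ 0.006 -0.005 -1.   ] F [ 0.   0.6 -0. ] open 0.704 q [-0.27  0.61  0.18  1.81 -0.15  0.74 -0.02]
[  0.3  -7.3 114.5]
[277.35738114 212.63551345]
```

View pics/w13.png

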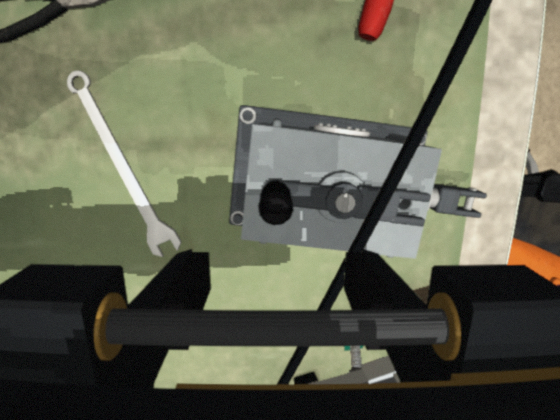

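Predicted knob (277,212) agrees with the picture. I'll check the heights of the clamps and rail on the right before choosing a gripper heading.

```bash
python3 - <<'E'
import cv2,numpy as np
a=cv2.imread('pics/top0.png')[0:210,400:560];b=cv2.imread('pics/scene0.png')[200:410,380:540]
cv2.imwrite('pics/rail.png',cv2.resize(np.hstack([a,b]),None,fx=2.4,fy=2.4))
E
```

```text
(no output)
```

View pics/rail.png

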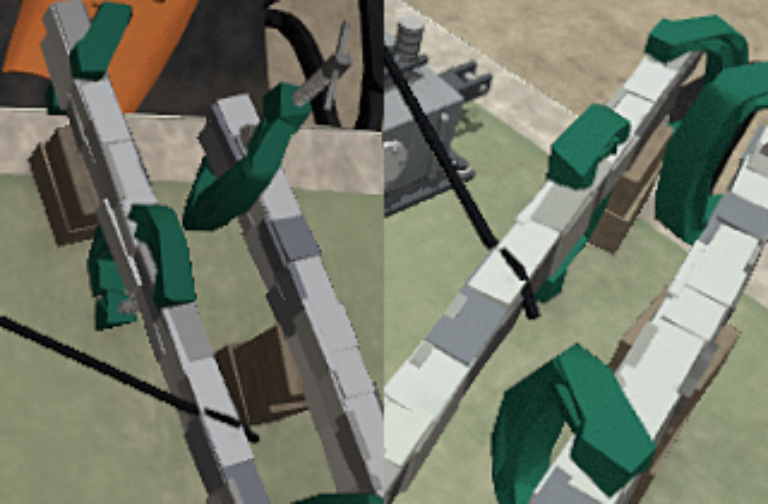

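```bash
python3 - <<'E'
from h import *
S=r.get_calibration('scene');T=r.get_calibration('top')
f=lambda a,b:(400+a/2.4,b/2.4);g=lambda a,b:(380+(a-384)/2.4,200+b/2.4)
print('clamp',tri(T,f(165,245),S,g(592,140)))
print('clamp far end low',tri(T,f(150,210),S,g(610,110)))
print('rail end cable',tri(T,f(200,408),S,g(500,252)))
print('cable tip',tri(T,f(254,437),S,g(531,314)))
E
```

```text
clamp (array([ 0.65812157, -0.13975124,  0.14769368]), np.float64(0.004217718957290965))
clamp far end low (array([ 0.68595276, -0.12982187,  0.15209722]), np.float64(0.0007793129344908647))
rail end cable (array([ 0.53611124, -0.16419253,  0.13927859]), np.float64(0.0021401970683437863))
cable tip (array([ 0.51483767, -0.20586977,  0.13925062]), np.float64(0.002802288012512702))
```

The clamps and rail top out at about 0.15 m, below the gripper body's path at 0.18 m or higher, so they're clear. I'll turn the jaws parallel to the cable to keep maximum clearance.

Request:
play_rows --pt "0.7 0 0 0 0 0 -0.12" --pt "0.7 0 0 0 0 0 -0.17" --pt "0.7 0 0 0 0 0 -0.17" --pt "0.7 0 0 0 0 0 -0.17" --pt "0.7 0 0 0 0 0 -0.17" --pt "0.7 0 0 0 0 0 -0.17" --pt "0.7 0 0 0 0 0 -0.17" --pt "0.7 0 0 0 0 0 -0.06"

```text
clock: 17.2
tool_pos: [0.5498, 0.05, 0.2319]
eef_rot: [0.812, 0.583, 0.001, 0.002]
contact_force: [0.1, -0.6, 0.4]
opening: 0.704
```

```bash
python3 - <<'E'
from h import *
s=st();print(d2t(s,np.array([.5528,.0487,.118])-s['tool_pos']))
E
```

```text
t 17.20 pos [0.5498 0.05   0.2319] x-yaw 71.4 tilt z [ 0.003 -0.002 -1.   ] F [ 0.1 -0.6  0.4] open 0.704 q [-0.06  0.6  -0.19  1.8   0.16  0.75  0.91]
[-1.000e-01  2.800e+00  1.139e+02]
```

Request:
play_rows --pt "0.7 0 1 8 0 0 0" --pt "0.7 0 1 16 0 0 0" --pt "0.7 0 0 20 0 0 0" --pt "0.7 0 0 20 0 0 0" --pt "0.7 0 0 18 0 0 0" --pt "0.7 0 0 14 0 0 0" --pt "0.7 0 0 8 0 0 0" --pt "0.7 0 0 0 0 0 0"

```text
clock: 18.2
tool_pos: [0.5514, 0.0527, 0.1219]
eef_rot: [0.813, 0.582, 0.0, 0.001]
contact_force: [0.3, -0.3, -0.5]
opening: 0.699
```

```bash
python3 - <<'E'
from h import *
s=st();print(d2t(s,np.array([.5528,.0487,.118])-s['tool_pos']))
b=r.snapshot('scene')[120:300,280:460,::-1]
cv2.imwrite('pics/c14.png',cv2.resize(b,None,fx=3,fy=3))
E
```

```text
t 18.20 pos [0.5514 0.0527 0.1219] x-yaw 71.2 tilt z [ 0.002 -0.002 -1.   ] F [ 0.3 -0.3 -0.5] open 0.699 q [-0.09  0.77 -0.15  1.89  0.22  0.5   0.86]
[-3.4  2.6  3.9]
```

View pics/c14.png

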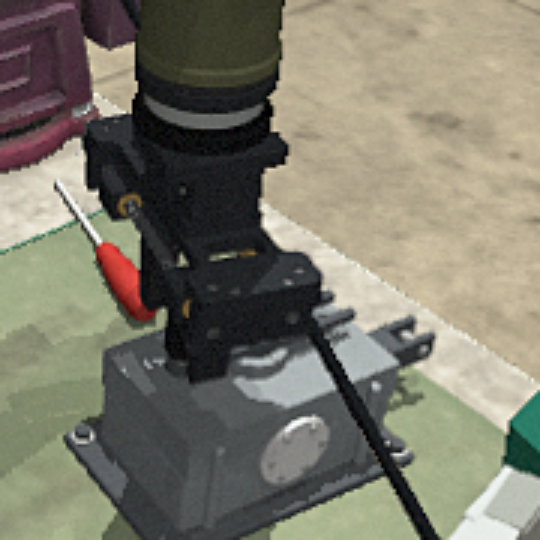

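The fingers are round the knob. Small correction and close.

Request:
play_rows --pt "0.7 -3.4 2.5 2 0 0 0" --pt "0.6 0 0 0 0 0 0" --pt "0 0 0 0 0 0 0" --pt "0 0 0 0 0 0 0" --pt "0 0 0 0 0 0 0" --pt "0 0 0 0 0 0 0" --pt "0 0 0 0 0 0 0" --pt "0 0 0 0 0 0 0" --grip_force 40

```text
clock: 19.25
tool_pos: [0.5543, 0.0484, 0.1219]
eef_rot: [0.813, 0.582, 0.002, 0.002]
contact_force: [0.2, -0.3, 0.9]
opening: 0.255
```

```bash
python3 - <<'E'
from h import *
s=st()
E
```

```text
t 19.25 pos [0.5543 0.0484 0.1219] x-yaw 71.1 tilt z [ 0.006 -0.001 -1.   ] F [ 0.2 -0.3  0.9] open 0.255 q [-0.08  0.77 -0.15  1.88  0.22  0.5   0.86]
```

Opening 22.4 mm, so the knob is held. I'll write a helper that gives tool-frame rows for a clockwise arc from the measured pose, then start gently and watch the force.

```bash
cat >> h.py <<'E'
A=np.array([.607,.0413]);RR=.0549
def ang(s): 
    v=s['tool_pos'][:2]-A;return np.degrees(np.arctan2(v[1],v[0])),np.linalg.norm(v)*1000
def arc(s,steps,z=.122):
    a,rad=ang(s);print('angle %.1f rad %.1f'%(a,rad));p=s['tool_pos'].copy();M=Ro.from_quat(s['eef_rot'])
    for k in steps:
        a-=k;q=np.array([*(A+RR*np.array([np.cos(np.radians(a)),np.sin(np.radians(a))])),z])
        print((M.inv().apply(q-p)*1000).round(1).tolist(),round(a,1));p=q
E
python3 - <<'E'
from h import *
s=st();arc(s,[6,10,11,11,11,11,10,6])
E
```

```text
t 19.25 pos [0.5543 0.0484 0.1219] x-yaw 71.1 tilt z [ 0.006 -0.001 -1.   ] F [ 0.2 -0.3  0.9] open 0.255 q [-0.08  0.77 -0.15  1.88  0.22  0.5   0.86]
angle 172.3 rad 53.2
[5.3, -2.5, -0.1] 166.3
[9.6, -0.0, 0.0] 156.3
[10.4, 1.9, 0.0] 145.3
[9.8, 3.8, 0.0] 134.3
[8.9, 5.6, 0.0] 123.3
[7.7, 7.2, 0.1] 112.3
[5.7, 7.7, 0.1] 102.3
[2.7, 5.1, 0.0] 96.3
```

Request:
play_rows --pt "0 5 -1.5 0 0 0 0" --pt "0 9.6 0 0 0 0 0" --pt "0 10.4 2 0 0 0 0" --pt "0 9.8 4 0 0 0 0" --pt "0 9 5.6 0 0 0 0" --pt "0 7.7 7 0 0 0 0" --pt "0 5.7 7.5 0 0 0 0" --pt "0 2.5 5 0 0 0 0"

```text
clock: 20.25
tool_pos: [0.6052, 0.0966, 0.1219]
eef_rot: [0.814, 0.581, 0.001, 0.004]
contact_force: [-0.2, -2.2, 1.7]
opening: 0.259
```

```bash
python3 - <<'E'
from h import *
s=st();arc(s,[3,4,4,4,4,4,4,4])
b=r.snapshot('scene')[90:300,270:460,::-1]
cv2.imwrite('pics/c15.png',cv2.resize(b,None,fx=2.8,fy=2.8))
E
```

```text
t 20.25 pos [0.6052 0.0966 0.1219] x-yaw 71.1 tilt z [ 0.006 -0.004 -1.   ] F [-0.2 -2.2  1.7] open 0.259 q [-0.15  0.82 -0.15  1.71  0.19  0.62  0.83]
angle 91.9 rad 55.4
[0.5, 2.9, -0.1] 88.9
[1.0, 3.7, 0.0] 84.9
[0.8, 3.8, 0.0] 80.9
[0.5, 3.8, 0.0] 76.9
[0.3, 3.8, 0.0] 72.9
[-0.0, 3.8, 0.0] 68.9
[-0.3, 3.8, 0.0] 64.9
[-0.5, 3.8, 0.0] 60.9
```

View pics/c15.png

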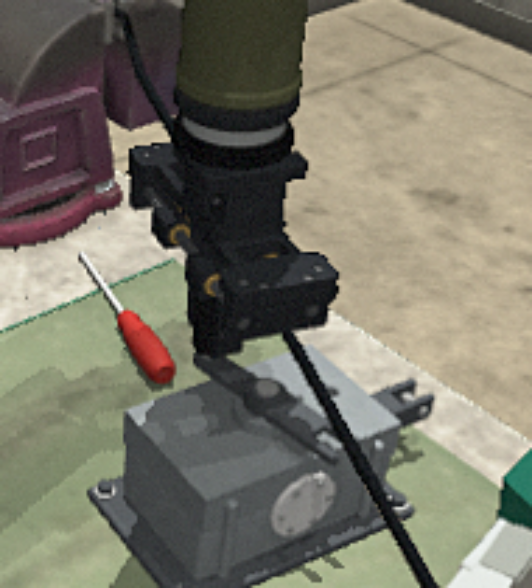

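The crank turns freely with about 2 N measured. Now I'll creep through the cable line to learn whether the cable pushes back.

Request:
play_rows --pt "0 0.8 2.5 0 0 0 0" --pt "0 0.8 2.5 0 0 0 0" --pt "0 0.7 2.5 0 0 0 0" --pt "0 0.6 2.5 0 0 0 0" --pt "0 0.5 2.5 0 0 0 0" --pt "0 0.4 2.5 0 0 0 0" --pt "0 0.2 2.5 0 0 0 0" --pt "0 0.1 2.5 0 0 0 0"

```text
clock: 21.3
tool_pos: [0.6258, 0.0941, 0.1219]
eef_rot: [0.814, 0.581, 0.001, 0.003]
contact_force: [-0.9, -2.0, 1.3]
opening: 0.262
```

```bash
python3 - <<'E'
from h import *
s=st();print(s['moment'].round(2));arc(s,[3,4,4,4,4,4,4,4])
im=r.snapshot('scene')[:,:,::-1];b=im[90:300,270:460]
t=r.snapshot('top')[:,:,::-1][60:200,300:460];w=r.snapshot('wrist')[:,:,::-1];cv2.imwrite('pics/w16.png',w)
cv2.imwrite('pics/c16.png',np.hstack([cv2.resize(b,(400,440)),cv2.resize(t,(400,440))]))
E
```

```text
t 21.30 pos [0.6258 0.0941 0.1219] x-yaw 71.1 tilt z [ 0.004 -0.004 -1.   ] F [-0.9 -2.   1.3] open 0.262 q [-0.14  0.84 -0.15  1.64  0.19  0.67  0.85]
[-0.27  0.18  0.02]
angle 70.4 rad 56.0
[-1.2, 2.9, -0.1] 67.4
[-0.4, 3.8, 0.0] 63.4
[-0.6, 3.8, 0.0] 59.4
[-0.9, 3.7, 0.0] 55.4
[-1.2, 3.7, 0.0] 51.4
[-1.4, 3.6, 0.0] 47.4
[-1.7, 3.5, 0.0] 43.4
[-1.9, 3.3, 0.0] 39.4
```

View pics/c16.png

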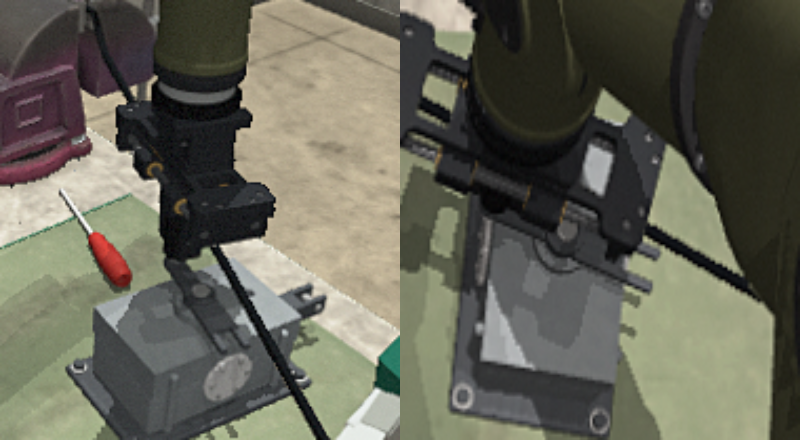

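View pics/w16.png

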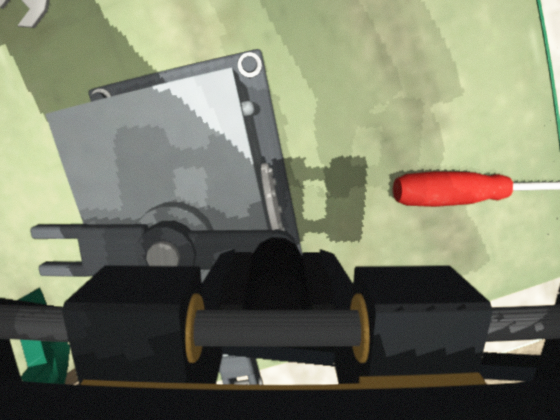

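There's no reaction yet, and the knob is 8 mm short of the cable line. I'll keep creeping across it.

Request:
play_rows --pt "0 -0.6 2.5 0 0 0 0" --pt "0 -0.4 2.5 0 0 0 0" --pt "0 -0.5 2.5 0 0 0 0" --pt "0 -0.6 2.5 0 0 0 0" --pt "0 -0.7 2.5 0 0 0 0" --pt "0 -0.8 2.5 0 0 0 0" --pt "0 -0.9 2.5 0 0 0 0" --pt "0 -1 2.5 0 0 0 0"

```text
clock: 22.45
tool_pos: [0.6441, 0.084, 0.1219]
eef_rot: [0.813, 0.582, 0.002, 0.002]
contact_force: [0.4, 0.9, 0.6]
opening: 0.257
```

```bash
python3 - <<'E'
from h import *
s=st();print(s['moment'].round(2));arc(s,[4,7,8,8,8,8,8,8])
im=r.snapshot('scene')[:,:,::-1];b=im[90:300,270:460]
t=r.snapshot('top')[:,:,::-1][60:200,300:460]
cv2.imwrite('pics/c17.png',np.hstack([cv2.resize(b,(400,440)),cv2.resize(t,(400,440))]))
E
```

```text
t 22.45 pos [0.6441 0.084  0.1219] x-yaw 71.2 tilt z [ 0.005 -0.001 -1.   ] F [0.4 0.9 0.6] open 0.257 q [-0.12  0.86 -0.16  1.59  0.19  0.7   0.88]
[ 0.04  0.11 -0.03]
angle 49.0 rad 56.6
[-3.1, 2.9, -0.1] 45.0
[-3.3, 5.8, 0.0] 38.0
[-4.6, 6.1, 0.0] 30.0
[-5.4, 5.4, 0.0] 22.0
[-6.1, 4.6, 0.0] 14.0
[-6.7, 3.7, 0.0] 6.0
[-7.2, 2.7, 0.0] -2.0
[-7.5, 1.7, 0.0] -10.0
```

View pics/c17.png

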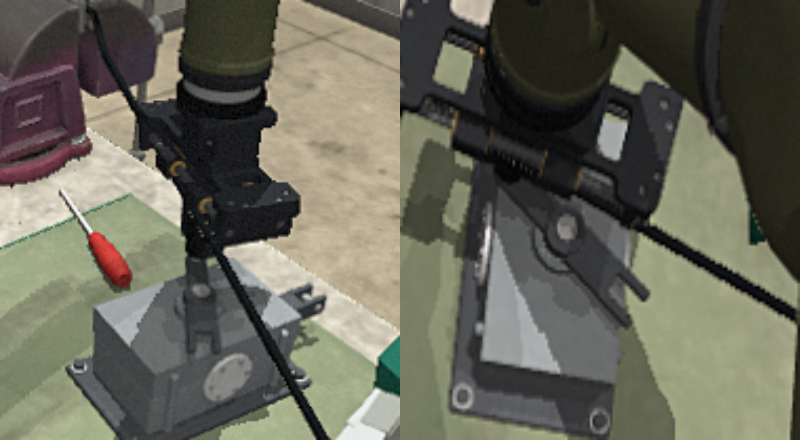

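There was no force and no deflection of the cable as the fingers passed through its line, so it doesn't obstruct. Turned so far: about 123°, still slack. Now small arcs, reading the force while moving, to bracket the slack end tightly. I'll log angle and force for each call.

```bash
python3 - <<'E'
from h import *
from scipy.optimize import least_squares
P=np.array([(.5543,.0484),(.6052,.0966),(.6258,.0941),(.6441,.084)])
print(least_squares(lambda c:np.linalg.norm(P-c[:2],axis=1)-.055,[.607,.041]).x)
E
cat >> h.py <<'E'
A=np.array([.608,.0416])
def rep(steps):
    s=r.get_state();a=np.radians(ang(s)[0]);tg=np.array([np.sin(a),-np.cos(a)])
    F=s['contact_force'];print('t %.2f F %s  tangential(resist) %.1f radial %.1f z %.4f yaw/tilt %s open %.3f'%(s['clock'],F.round(1),-F[:2]@tg,F[:2]@[np.cos(a),np.sin(a)],s['tool_pos'][2],Ro.from_quat(s['eef_rot']).as_matrix()[:,2].round(3),s['opening']))
    arc(s,steps)
E
python3 -c "
from h import *
rep([2]+[3]*7)"
```

```text
[0.60890094 0.04174126]
t 22.55 F [-0.  -1.4 -1.1]  tangential(resist) -0.9 radial -1.1 z 0.1219 yaw/tilt [ 0.006 -0.001 -1.   ] open 0.263
angle 49.0 rad 55.7
[-1.5, 1.5, -0.1] 47.0
[-1.2, 2.6, 0.0] 44.0
[-1.4, 2.5, 0.0] 41.0
[-1.5, 2.4, 0.0] 38.0
[-1.6, 2.4, 0.0] 35.0
[-1.8, 2.3, 0.0] 32.0
[-1.9, 2.2, 0.0] 29.0
[-2.0, 2.1, 0.0] 26.0
```

Request:
play_rows --pt "0 -1.5 2 0 0 0 0" --pt "0 -1.2 2.6 0 0 0 0" --pt "0 -1.4 2.5 0 0 0 0" --pt "0 -1.5 2.4 0 0 0 0" --pt "0 -1.6 2.4 0 0 0 0" --pt "0 -1.8 2.3 0 0 0 0" --pt "0 -1.9 2.2 0 0 0 0" --pt "0 -2 2.1 0 0 0 0"

```text
clock: 23.55
tool_pos: [0.6588, 0.065, 0.122]
eef_rot: [0.813, 0.582, 0.002, 0.002]
contact_force: [-1.0, 0.5, -0.5]
opening: 0.26
```

```bash
python3 -c "
from h import *
rep([3.5]*8)"
```

```text
t 23.55 F [-1.   0.5 -0.5]  tangential(resist) 0.9 radial -0.7 z 0.1220 yaw/tilt [ 0.006 -0.    -1.   ] open 0.260
angle 24.7 rad 55.9
[-3.2, 1.5, -0.0] 21.2
[-2.6, 2.1, 0.0] 17.7
[-2.8, 1.9, 0.0] 14.2
[-2.9, 1.7, 0.0] 10.7
[-3.0, 1.6, 0.0] 7.2
[-3.1, 1.4, 0.0] 3.7
[-3.1, 1.2, 0.0] 0.2
[-3.2, 1.0, -0.0] -3.3
```

Still slack (0.9 N at 147.6° turned).

Request:
play_rows --pt "0 -2.8 1.8 0 0 0 0" --pt "0 -2.6 2.1 0 0 0 0" --pt "0 -2.8 1.9 0 0 0 0" --pt "0 -2.9 1.7 0 0 0 0" --pt "0 -3 1.6 0 0 0 0" --pt "0 -3.1 1.4 0 0 0 0" --pt "0 -3.1 1.2 0 0 0 0" --pt "0 -3.2 1 0 0 0 0"

```text
clock: 24.55
tool_pos: [0.6637, 0.0367, 0.1219]
eef_rot: [0.813, 0.582, 0.002, 0.002]
contact_force: [-0.5, 0.5, -1.2]
opening: 0.259
```

```bash
python3 -c "
from h import *
rep([3.5]*8)"
```

```text
t 24.55 F [-0.5  0.5 -1.2]  tangential(resist) 0.5 radial -0.6 z 0.1219 yaw/tilt [ 0.006 -0.    -1.   ] open 0.259
angle -5.1 rad 55.9
[-3.5, -0.3, -0.1] -8.6
[-3.3, 0.5, -0.0] -12.1
[-3.3, 0.3, -0.0] -15.6
[-3.4, 0.1, -0.0] -19.1
[-3.4, -0.1, -0.0] -22.6
[-3.3, -0.3, -0.0] -26.1
[-3.3, -0.5, -0.0] -29.6
[-3.3, -0.7, -0.0] -33.1
```

Request:
play_rows --pt "0 -3.4 0.3 0 0 0 0" --pt "0 -3.3 0.5 0 0 0 0" --pt "0 -3.3 0.3 0 0 0 0" --pt "0 -3.4 0.1 0 0 0 0" --pt "0 -3.4 -0.1 0 0 0 0" --pt "0 -3.3 -0.3 0 0 0 0" --pt "0 -3.3 -0.5 0 0 0 0" --pt "0 -3.3 -0.7 0 0 0 0"

```text
clock: 25.55
tool_pos: [0.6538, 0.0099, 0.1219]
eef_rot: [0.813, 0.582, 0.002, 0.002]
contact_force: [-1.0, 0.9, -0.6]
opening: 0.259
```

```bash
python3 -c "
from h import *
rep([3.5]*8)"
```

```text
t 25.55 F [-1.   0.9 -0.6]  tangential(resist) 0.2 radial -1.3 z 0.1219 yaw/tilt [ 0.006  0.    -1.   ] open 0.259
angle -34.7 rad 55.7
[-3.0, -1.8, -0.1] -38.2
[-3.1, -1.2, -0.0] -41.7
[-3.0, -1.4, -0.0] -45.2
[-3.0, -1.6, -0.0] -48.7
[-2.9, -1.8, -0.0] -52.2
[-2.7, -1.9, -0.0] -55.7
[-2.6, -2.1, -0.0] -59.2
[-2.5, -2.2, -0.0] -62.7
```

Request:
play_rows --pt "0 -3.1 -1.2 0 0 0 0" --pt "0 -3.1 -1.2 0 0 0 0" --pt "0 -3 -1.4 0 0 0 0" --pt "0 -3 -1.6 0 0 0 0" --pt "0 -2.9 -1.8 0 0 0 0" --pt "0 -2.7 -1.9 0 0 0 0" --pt "0 -2.6 -2.1 0 0 0 0" --pt "0 -2.5 -2.2 0 0 0 0"

```text
clock: 26.55
tool_pos: [0.6325, -0.0081, 0.1219]
eef_rot: [0.813, 0.582, 0.003, 0.001]
contact_force: [0.0, 1.9, -0.3]
opening: 0.261
```

```bash
python3 -c "
from h import *
rep([3.5]*8)"
```

```text
t 26.55 F [ 0.   1.9 -0.3]  tangential(resist) 0.8 radial -1.7 z 0.1219 yaw/tilt [ 0.006  0.001 -1.   ] open 0.261
angle -63.7 rad 55.4
[-2.0, -2.8, -0.1] -67.2
[-2.1, -2.6, -0.0] -70.7
[-2.0, -2.7, -0.0] -74.2
[-1.8, -2.8, -0.0] -77.7
[-1.6, -2.9, -0.0] -81.2
[-1.5, -3.0, -0.0] -84.7
[-1.3, -3.1, -0.0] -88.2
[-1.1, -3.2, -0.0] -91.7
```

Request:
play_rows --pt "0 -2.1 -2.6 0 0 0 0" --pt "0 -2.1 -2.6 0 0 0 0" --pt "0 -2 -2.7 0 0 0 0" --pt "0 -1.8 -2.8 0 0 0 0" --pt "0 -1.6 -2.9 0 0 0 0" --pt "0 -1.5 -3 0 0 0 0" --pt "0 -1.3 -3.1 0 0 0 0" --pt "0 -1.1 -3.2 0 0 0 0"

```text
clock: 27.55
tool_pos: [0.6054, -0.0132, 0.1219]
eef_rot: [0.813, 0.582, 0.004, 0.002]
contact_force: [0.5, 1.8, -1.1]
opening: 0.26
```

```bash
python3 -c "
from h import *
rep([3.5]*8)"
```

```text
t 27.55 F [ 0.5  1.8 -1.1]  tangential(resist) 0.4 radial -1.8 z 0.1219 yaw/tilt [ 0.008  0.002 -1.   ] open 0.260
angle -92.7 rad 54.9
[-0.8, -3.2, -0.1] -96.2
[-0.6, -3.3, -0.0] -99.7
[-0.4, -3.3, -0.0] -103.2
[-0.2, -3.3, -0.0] -106.7
[-0.0, -3.4, -0.0] -110.2
[0.2, -3.3, -0.0] -113.7
[0.4, -3.3, -0.0] -117.2
[0.6, -3.3, -0.0] -120.7
```

Request:
play_rows --pt "0 -0.8 -3.2 0 0 0 0" --pt "0 -0.6 -3.3 0 0 0 0" --pt "0 -0.4 -3.3 0 0 0 0" --pt "0 -0.2 -3.3 0 0 0 0" --pt "0 0 -3.4 0 0 0 0" --pt "0 0.2 -3.3 0 0 0 0" --pt "0 0.4 -3.3 0 0 0 0" --pt "0 0.6 -3.3 0 0 0 0"

```text
clock: 28.55
tool_pos: [0.5795, -0.0048, 0.1219]
eef_rot: [0.813, 0.582, 0.005, 0.002]
contact_force: [1.8, 2.0, -1.7]
opening: 0.262
```

```bash
python3 -c "
from h import *
rep([3.5]*8)"
```

```text
t 28.55 F [ 1.8  2.  -1.7]  tangential(resist) 0.5 radial -2.6 z 0.1219 yaw/tilt [ 0.01   0.002 -1.   ] open 0.262
angle -121.5 rad 54.5
[0.4, -3.3, -0.1] -125.0
[1.0, -3.2, -0.0] -128.5
[1.2, -3.1, -0.0] -132.0
[1.4, -3.0, -0.0] -135.5
[1.6, -2.9, -0.0] -139.0
[1.8, -2.8, -0.0] -142.5
[1.9, -2.7, -0.0] -146.0
[2.1, -2.6, -0.0] -149.5
```

Request:
play_rows --pt "0 0.8 -3.3 0 0.008 -0.006 0" --pt "0 1 -3.2 0 0 0 0" --pt "0 1.2 -3.1 0 0 0 0" --pt "0 1.4 -3 0 0 0 0" --pt "0 1.6 -2.9 0 0 0 0" --pt "0 1.8 -2.8 0 0 0 0" --pt "0 1.9 -2.7 0 0 0 0" --pt "0 2.1 -2.6 0 0 0 0"

```text
clock: 29.55
tool_pos: [0.561, 0.0146, 0.1219]
eef_rot: [0.813, 0.582, 0.001, 0.001]
contact_force: [2.5, 1.0, -3.6]
opening: 0.258
```

```bash
python3 -c "
from h import *
rep([3.5]*8)"
```

```text
t 29.55 F [ 2.5  1.  -3.6]  tangential(resist) 0.4 radial -2.6 z 0.1219 yaw/tilt [ 0.003 -0.002 -1.   ] open 0.258
angle -150.2 rad 54.2
[1.8, -2.9, -0.1] -153.7
[2.4, -2.3, -0.0] -157.2
[2.6, -2.1, -0.0] -160.7
[2.7, -2.0, -0.0] -164.2
[2.8, -1.8, -0.0] -167.7
[2.9, -1.6, -0.0] -171.2
[3.0, -1.5, -0.0] -174.7
[3.1, -1.3, -0.0] -178.2
```

Request:
play_rows --pt "0 2.2 -2.3 0 0 0 0" --pt "0 2.4 -2.2 0 0 0 0" --pt "0 2.6 -2 0 0 0 0" --pt "0 2.7 -1.9 0 0 0 0" --pt "0 2.8 -1.7 0 0 0 0" --pt "0 2.9 -1.5 0 0 0 0" --pt "0 3 -1.4 0 0 0 0" --pt "0 3.1 -1.2 0 0 0 0"

```text
clock: 30.55
tool_pos: [0.5539, 0.04, 0.1219]
eef_rot: [0.813, 0.582, -0.0, 0.002]
contact_force: [1.1, -0.7, -2.3]
opening: 0.253
```

```bash
echo 'A=np.array([.6088,.0419]);RR=.0548' >> h.py;  python3 -c "
from h import *
rep([3.5]*8)"
```

```text
t 30.55 F [ 1.1 -0.7 -2.3]  tangential(resist) 0.7 radial -1.0 z 0.1219 yaw/tilt [ 0.002 -0.004 -1.   ] open 0.253
angle -178.0 rad 55.0
[3.2, -0.9, -0.1] -181.5
[3.2, -0.9, -0.0] -185.0
[3.3, -0.7, -0.0] -188.5
[3.3, -0.5, -0.0] -192.0
[3.3, -0.3, -0.0] -195.5
[3.3, -0.1, -0.0] -199.0
[3.3, 0.1, -0.0] -202.5
[3.3, 0.3, -0.0] -206.0
```

Request:
play_rows --pt "0 3.2 -0.9 0 0 0 0" --pt "0 3.2 -0.9 0 0 0 0" --pt "0 3.3 -0.7 0 0 0 0" --pt "0 3.3 -0.5 0 0 0 0" --pt "0 3.3 -0.3 0 0 0 0" --pt "0 3.3 -0.1 0 0 0 0" --pt "0 3.3 0.1 0 0 0 0" --pt "0 3.3 0.3 0 0 0 0"

```text
clock: 31.55
tool_pos: [0.5593, 0.0657, 0.1219]
eef_rot: [0.814, 0.581, -0.002, 0.003]
contact_force: [0.4, -3.4, -0.2]
opening: 0.259
```

```bash
python3 -c "
from h import *
rep([3.5]*8)"
```

```text
t 31.55 F [ 0.4 -3.4 -0.2]  tangential(resist) 2.9 radial -1.8 z 0.1219 yaw/tilt [ 0.001 -0.006 -1.   ] open 0.259
angle 154.3 rad 54.9
[3.3, 0.6, -0.1] 150.8
[3.3, 0.7, -0.0] 147.3
[3.2, 0.9, -0.0] 143.8
[3.2, 1.1, -0.0] 140.3
[3.1, 1.3, -0.0] 136.8
[3.0, 1.5, -0.0] 133.3
[2.9, 1.6, -0.0] 129.8
[2.8, 1.8, -0.0] 126.3
```

The tangential force rose to 2.9 N. It might be the onset or just a bias, so I'll take a shorter arc (about 12°).

Request:
play_rows --pt "0 1.5 0.2 0 0 0 0" --pt "0 1.5 0.3 0 0 0 0" --pt "0 1.5 0.4 0 0 0 0" --pt "0 1.5 0.4 0 0 0 0" --pt "0 1.5 0.4 0 0 0 0" --pt "0 1.5 0.5 0 0 0 0" --pt "0 1.4 0.5 0 0 0 0" --pt "0 1.4 0.5 0 0 0 0"

```text
clock: 32.55
tool_pos: [0.5632, 0.0724, 0.1218]
eef_rot: [0.815, 0.58, -0.006, 0.003]
contact_force: [-3.0, -5.9, 4.2]
opening: 0.26
```

```bash
python3 -c "
from h import *
rep([3.5]*8)"
```

```text
t 32.55 F [-3.  -5.9  4.2]  tangential(resist) 6.6 radial -0.8 z 0.1218 yaw/tilt [-0.007 -0.012 -1.   ] open 0.260
angle 146.2 rad 54.9
[3.2, 1.0, -0.3] 142.7
[3.1, 1.1, -0.0] 139.2
[3.1, 1.3, -0.0] 135.7
[3.0, 1.5, -0.0] 132.2
[2.9, 1.7, -0.0] 128.7
[2.8, 1.9, -0.0] 125.2
[2.7, 2.0, -0.0] 121.7
[2.5, 2.2, -0.0] 118.2
```

The force is building (6.6 N) and the tool lags, so the slack ended near here. A picture will show where the crank really is and check the tool-to-knob compliance.

```bash
python3 - <<'E'
from h import *
W=r.get_calibration('wrist');w=r.snapshot('wrist')[:,:,::-1];cv2.imwrite('pics/w20.png',w)
s=r.get_state();p=s['tool_pos'];print(ang(s),s['contact_force'].round(1))
for X in ([.6088,.0419,.115],[p[0],p[1],.16]): print(proj(W,X).round(1))
E
```

```text
(np.float64(145.97892307698817), np.float64(54.8794014615782)) [-1.9 -6.2  3.3]
[249.8 358.1]
[275.4 318.3]
```

View pics/w20.png

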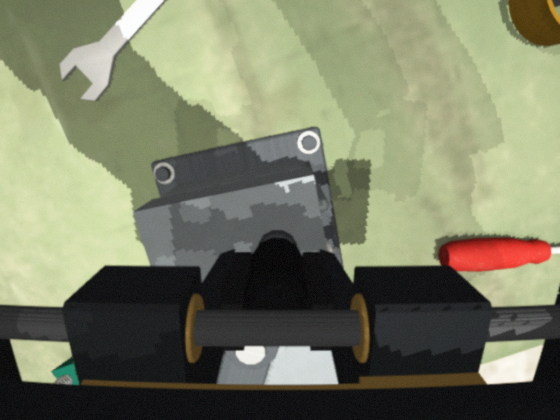

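Hub top shows at (250,352), about 6 px from where it was predicted; the knob is hidden behind the hand.

The onset estimate: the force was only 0.4–0.8 N up to −178° and 2.9 N at 154.3°, with about 0.6 mm of tracking lost over the last 1–2 rows. That puts the slack end at about 156° ± 2°, or roughly 1.04 turns from the start, which is inside 0.3–1.3. The target is therefore to stop at 156° after two more full turns. I'll wind on faster now.

```bash
cat >> h.py <<'E'
def wind(total0,target=720+16.3+360-360,step=11,n=8,extra=.9,ramp=True):
    """total0: unwrapped degrees turned past onset (156)"""
    s=r.get_state();a,rad=ang(s);past=(156-a)%360
    aa=np.radians(a);tg=np.array([np.sin(aa),-np.cos(aa)]);F=s['contact_force']
    M=Ro.from_quat(s['eef_rot']);z=M.as_matrix()[:,2]
    print('t %.2f angle %.1f rad %.1f past(mod360) %.1f Ft %.1f Fr %.1f Fz %.1f z %.4f open %.3f tiltfix %s yaw %.1f'%(s['clock'],a,rad*1,past,-F[:2]@tg,F[:2]@[np.cos(aa),np.sin(aa)],F[2],s['tool_pos'][2],s['opening'],M.inv().apply([-z[1],z[0],0]).round(3),np.degrees(np.arctan2(*(M.as_matrix()[:2,0][::-1])))))
    p=s['tool_pos'].copy()
    for k in range(n):
        st_=step if np.isscalar(step) else step[k]
        a-=st_;th=np.radians(a);q=np.array([*(A+RR*np.array([np.cos(th),np.sin(th)])),.122])
        d=q-p;t=np.array([np.sin(th+np.radians(st_/2)),-np.cos(th+np.radians(st_/2)),0])
        print((M.inv().apply(d+t*extra/1000*(1 if st_ else 0))*1000).round(1).tolist(),round(a,1));p=q
E
python3 -c "
from h import *
wind(0,step=[6,9,11,11,11,11,11,11])"
```

```text
t 32.60 angle 146.0 rad 54.9 past(mod360) 10.0 Ft 6.2 Fr -1.9 Fz 3.3 z 0.1218 open 0.263 tiltfix [-0.002  0.013  0.   ] yaw 70.9
[6.3, 2.1, -0.3] 140.0
[8.6, 4.1, -0.1] 131.0
[9.3, 6.6, -0.1] 120.0
[7.9, 8.3, -0.1] 109.0
[6.1, 9.6, -0.1] 98.0
[4.2, 10.6, -0.1] 87.0
[2.1, 11.2, -0.1] 76.0
[-0.1, 11.4, -0.0] 65.0
```

Request:
play_rows --pt "0 6.3 2.1 0 0 0.012 0" --pt "0 8.6 4.1 0 0 0 0" --pt "0 9.3 6.6 0 0 0 0" --pt "0 7.9 8.3 0 0 0 0" --pt "0 6.1 9.6 0 0 0 0" --pt "0 4.2 10.6 0 0 0 0" --pt "0 2.1 11.2 0 0 0 0" --pt "0 -0.1 11.4 0 0 0 0"

```text
clock: 33.6
tool_pos: [0.6155, 0.0963, 0.1215]
eef_rot: [0.813, 0.582, -0.023, -0.013]
contact_force: [-9.5, -0.2, 9.4]
opening: 0.259
```

```bash
python3 -c "
from h import *
wind(0,step=11)"
```

```text
t 33.60 angle 83.0 rad 54.8 past(mod360) 73.0 Ft 9.4 Fr -1.4 Fz 9.4 z 0.1215 open 0.259 tiltfix [-0.047  0.022  0.   ] yaw 71.3
[1.2, 11.3, -1.1] 72.0
[-1.0, 11.4, -0.5] 61.0
[-3.1, 11.0, -0.4] 50.0
[-5.1, 10.2, -0.4] 39.0
[-7.0, 9.0, -0.3] 28.0
[-8.6, 7.5, -0.2] 17.0
[-9.9, 5.7, -0.1] 6.0
[-10.8, 3.8, 0.1] -5.0
```

The load makes the tool lose tilt as well as about 2 mm per row. I'll add a per-row tilt correction and a larger tangential allowance.

```bash
cat >> h.py <<'E'
def wind2(step,extra=2.2,c=.0065):
    s=r.get_state();a,rad=ang(s);past=(156-a)%360
    aa=np.radians(a);tg=np.array([np.sin(aa),-np.cos(aa)]);F=s['contact_force']
    M=Ro.from_quat(s['eef_rot']);z=M.as_matrix()[:,2];fix=M.inv().apply([-z[1],z[0],0])
    print('t %.2f angle %.1f rad %.1f past(mod360) %.1f Ft %.1f Fr %.1f Fz %.1f z %.4f open %.3f tiltfix %s yaw %.1f'%(s['clock'],a,rad,past,-F[:2]@tg,F[:2]@[np.cos(aa),np.sin(aa)],F[2],s['tool_pos'][2],s['opening'],fix.round(3),np.degrees(np.arctan2(*(M.as_matrix()[:2,0][::-1])))))
    th0=np.arctan2(M.as_matrix()[1,0],M.as_matrix()[0,0]);u=np.array([np.cos(th0),np.sin(th0)]);w=np.array([np.sin(th0),-np.cos(th0)])
    p=s['tool_pos'][:2].copy()
    for k,st_ in enumerate(step):
        a-=st_;th=np.radians(a);q=A+RR*np.array([np.cos(th),np.sin(th)])
        t=np.array([np.sin(th+np.radians(st_/2)),-np.cos(th+np.radians(st_/2))]);d=q-p+t*(extra/1000 if st_ else 0);p=q
        m=np.array([t@u,t@w]);f=fix[:2]/5*(k<5)+c*np.array([-m[1],m[0]])*(st_>0)
        print([0,round(d@u*1000,1),round(d@w*1000,1),round((s['tool_pos'][2]-.1222)*1000/4,1) if k<4 else 0,round(f[0],3),round(f[1],3),0],round(a,1))
E
python3 -c "
from h import *
wind2([10]*8)"
```

```text
t 33.60 angle 83.0 rad 54.8 past(mod360) 73.0 Ft 9.4 Fr -1.4 Fz 9.4 z 0.1215 open 0.259 tiltfix [-0.047  0.022  0.   ] yaw 71.3
[0, np.float64(1.4), np.float64(11.7), np.float64(-0.2), np.float64(-0.016), np.float64(0.005), 0] 73.0
[0, np.float64(-0.7), np.float64(11.7), np.float64(-0.2), np.float64(-0.016), np.float64(0.004), 0] 63.0
[0, np.float64(-2.7), np.float64(11.4), np.float64(-0.2), np.float64(-0.016), np.float64(0.003), 0] 53.0
[0, np.float64(-4.6), np.float64(10.8), np.float64(-0.2), np.float64(-0.015), np.float64(0.002), 0] 43.0
[0, np.float64(-6.5), np.float64(9.8), 0, np.float64(-0.015), np.float64(0.001), 0] 33.0
[0, np.float64(-8.1), np.float64(8.6), 0, np.float64(-0.005), np.float64(-0.004), 0] 23.0
[0, np.float64(-9.4), np.float64(7.0), 0, np.float64(-0.004), np.float64(-0.005), 0] 13.0
[0, np.float64(-10.5), np.float64(5.3), 0, np.float64(-0.003), np.float64(-0.006), 0] 3.0
```

Request:
play_rows --pt "0 1.4 11.7 -0.2 -0.016 0.005 0" --pt "0 -0.7 11.7 -0.2 -0.016 0.004 0" --pt "0 -2.7 11.4 -0.2 -0.016 0.003 0" --pt "0 -4.6 10.8 -0.2 -0.015 0.002 0" --pt "0 -6.5 9.8 0 -0.015 0.001 0" --pt "0 -8.1 8.6 0 -0.005 -0.004 0" --pt "0 -9.4 7 0 -0.004 -0.005 0" --pt "0 -10.5 5.3 0 -0.003 -0.006 0"

```text
clock: 34.6
tool_pos: [0.652, 0.0757, 0.1218]
eef_rot: [0.804, 0.595, 0.0, -0.008]
contact_force: [-1.0, 11.5, -0.2]
opening: 0.26
```

```bash
sed -i 's/print(\[0,round(d@u/print([float(v) for v in [0,round(d@u/; s/,round(f\[1\],3),0\],round(a,1))/,round(f[1],3),0]],round(a,1))/' h.py; python3 -c "
from h import *
wind2([12]*8)"
```

```text
t 34.60 angle 38.0 rad 54.9 past(mod360) 118.0 Ft 9.7 Fr 6.3 Fz -0.2 z 0.1218 open 0.260 tiltfix [-0.012 -0.009 -0.   ] yaw 73.0
[0.0, -9.0, 10.3, -0.1, -0.007, -0.006, 0.0] 26.0
[0.0, -10.9, 8.2, -0.1, -0.006, -0.007, 0.0] 14.0
[0.0, -12.4, 5.8, -0.1, -0.005, -0.008, 0.0] 2.0
[0.0, -13.3, 3.1, -0.1, -0.004, -0.008, 0.0] -10.0
[0.0, -13.7, 0.2, 0.0, -0.003, -0.008, 0.0] -22.0
[0.0, -13.4, -2.6, 0.0, 0.001, -0.006, 0.0] -34.0
[0.0, -12.6, -5.3, 0.0, 0.003, -0.006, 0.0] -46.0
[0.0, -11.2, -7.8, 0.0, 0.004, -0.005, 0.0] -58.0
```

Progress was 45°, less than planned, so the directions got ahead of the knob. I'll plan by realistic progress (about 7° per row) with a larger tangential allowance.

```bash
python3 -c "
from h import *
wind2([7]*8,4,.005)"
```

```text
t 34.60 angle 38.0 rad 54.9 past(mod360) 118.0 Ft 9.7 Fr 6.3 Fz -0.2 z 0.1218 open 0.260 tiltfix [-0.012 -0.009 -0.   ] yaw 73.0
[0.0, -6.7, 8.3, -0.1, -0.006, -0.005, 0.0] 31.0
[0.0, -7.6, 7.5, -0.1, -0.006, -0.005, 0.0] 24.0
[0.0, -8.5, 6.5, -0.1, -0.005, -0.006, 0.0] 17.0
[0.0, -9.2, 5.4, -0.1, -0.005, -0.006, 0.0] 10.0
[0.0, -9.8, 4.3, 0.0, -0.004, -0.006, 0.0] 3.0
[0.0, -10.2, 3.0, 0.0, -0.001, -0.005, 0.0] -4.0
[0.0, -10.5, 1.8, 0.0, -0.001, -0.005, 0.0] -11.0
[0.0, -10.7, 0.5, 0.0, -0.0, -0.005, 0.0] -18.0
```

Request:
play_rows --pt "0 -6.7 8.3 -0.1 -0.006 -0.005 0" --pt "0 -7.6 7.5 -0.1 -0.006 -0.005 0" --pt "0 -8.5 6.5 -0.1 -0.005 -0.006 0" --pt "0 -9.2 5.4 -0.1 -0.005 -0.006 0" --pt "0 -9.8 4.3 0 -0.004 -0.006 0" --pt "0 -10.2 3 0 -0.001 -0.005 0" --pt "0 -10.5 1.8 0 -0.001 -0.005 0" --pt "0 -10.7 0.5 0 0 -0.005 0"

```text
clock: 35.6
tool_pos: [0.6593, 0.0637, 0.1217]
eef_rot: [0.789, 0.614, 0.012, -0.02]
contact_force: [4.7, 12.1, -4.8]
opening: 0.258
```

```bash
python3 -c "
from h import *
wind2([8]*8,4,.005)"
```

```text
t 35.60 angle 23.4 rad 55.0 past(mod360) 132.6 Ft 9.3 Fr 9.1 Fz -4.8 z 0.1217 open 0.258 tiltfix [-0.016 -0.043  0.   ] yaw 75.7
[0.0, -9.8, 6.3, -0.1, -0.006, -0.013, 0.0] 15.4
[0.0, -10.5, 5.0, -0.1, -0.005, -0.013, 0.0] 7.4
[0.0, -11.1, 3.5, -0.1, -0.005, -0.013, 0.0] -0.6
[0.0, -11.5, 2.0, -0.1, -0.004, -0.014, 0.0] -8.6
[0.0, -11.6, 0.3, 0.0, -0.003, -0.014, 0.0] -16.6
[0.0, -11.6, -1.3, 0.0, 0.001, -0.005, 0.0] -24.6
[0.0, -11.3, -2.9, 0.0, 0.001, -0.005, 0.0] -32.6
[0.0, -10.8, -4.4, 0.0, 0.002, -0.005, 0.0] -40.6
```

Progress dropped to 15° with a sizeable radial force. The arm is clearly softer in the ±y direction (long lever on joint 1), so it needs a larger tangential command there.

```bash
python3 -c "
from h import *
wind2([7]*8,10,.005);print(r.get_state()['moment'],r.get_state()['q'])"
```

```text
t 35.60 angle 23.4 rad 55.0 past(mod360) 132.6 Ft 9.3 Fr 9.1 Fz -4.8 z 0.1217 open 0.258 tiltfix [-0.016 -0.043  0.   ] yaw 75.7
[0.0, -13.9, 9.2, -0.1, -0.006, -0.013, 0.0] 16.4
[0.0, -14.8, 7.6, -0.1, -0.005, -0.013, 0.0] 9.4
[0.0, -15.7, 5.8, -0.1, -0.005, -0.013, 0.0] 2.4
[0.0, -16.3, 3.8, -0.1, -0.004, -0.013, 0.0] -4.6
[0.0, -16.6, 1.8, 0.0, -0.004, -0.014, 0.0] -11.6
[0.0, -16.7, -0.2, 0.0, 0.0, -0.005, 0.0] -18.6
[0.0, -16.5, -2.3, 0.0, 0.001, -0.005, 0.0] -25.6
[0.0, -16.1, -4.3, 0.0, 0.001, -0.005, 0.0] -32.6
[ 1.6675948 -1.0267098 -0.0841414] [-0.02872404  0.88365542 -0.22012824  1.53566522  0.18423043  0.73989173
  1.01549879]
```

Request:
play_rows --pt "0 -13.9 9.2 0 -0.006 -0.013 0.015" --pt "0 -14.8 7.6 0 -0.005 -0.013 0.015" --pt "0 -15.7 5.8 0 -0.005 -0.013 0.015" --pt "0 -16.3 3.8 0 -0.004 -0.013 0.015" --pt "0 -16.6 1.8 0 -0.004 -0.014 0.015" --pt "0 -16.7 -0.2 0 0 -0.005 0.01" --pt "0 -16.5 -2.3 0 0 -0.005 0.01" --pt "0 -16.1 -4.3 0 0 -0.005 0.01"

```text
clock: 36.6
tool_pos: [0.6506, 0.0058, 0.1216]
eef_rot: [0.807, 0.59, 0.018, -0.014]
contact_force: [6.1, 7.0, -4.0]
opening: 0.259
```

```bash
python3 -c "
from h import *
wind2([8]*8,8,.005);print(r.get_state()['moment'],r.get_state()['q'])"
```

```text
t 36.60 angle -40.8 rad 55.2 past(mod360) 196.8 Ft 9.3 Fr 0.1 Fz -4.0 z 0.1216 open 0.259 tiltfix [-0.002 -0.046  0.   ] yaw 72.3
[0.0, -13.8, -7.5, -0.2, 0.002, -0.014, 0.0] -48.8
[0.0, -12.8, -9.0, -0.2, 0.002, -0.013, 0.0] -56.8
[0.0, -11.4, -10.7, -0.2, 0.003, -0.013, 0.0] -64.8
[0.0, -9.8, -12.2, -0.2, 0.004, -0.012, 0.0] -72.8
[0.0, -8.0, -13.4, 0.0, 0.004, -0.012, 0.0] -80.8
[0.0, -6.1, -14.4, 0.0, 0.005, -0.002, 0.0] -88.8
[0.0, -4.0, -15.1, 0.0, 0.005, -0.001, 0.0] -96.8
[0.0, -1.9, -15.5, 0.0, 0.005, -0.001, 0.0] -104.8
[ 0.61529821 -1.03902916 -0.06042559] [ 0.05495024  0.86477963 -0.21091898  1.59015728  0.18334991  0.68989874
  1.03856618]
```

That gave 64° with a clean 9.3 N. Continuing.

Request:
play_rows --pt "0 -13.5 -7.3 0 0.002 -0.014 0" --pt "0 -12.4 -8.8 0 0.002 -0.013 0" --pt "0 -10.8 -10.2 0 0.003 -0.013 0" --pt "0 -9 -11.4 0 0.004 -0.012 0" --pt "0 -7.2 -12.2 0 0.004 -0.012 0" --pt "0 -5.4 -12.8 0 0.005 -0.002 0" --pt "0 -3.5 -13.2 0 0.005 -0.001 0" --pt "0 -1.7 -13.4 0 0.005 0 0"

```text
clock: 37.6
tool_pos: [0.5884, -0.009, 0.1218]
eef_rot: [0.803, 0.595, 0.027, 0.009]
contact_force: [9.3, -3.0, -5.5]
opening: 0.26
```

```bash
python3 -c "
from h import *
wind2([8]*8,7,.005)"
```

```text
t 37.60 angle -111.9 rad 54.8 past(mod360) 267.9 Ft 9.8 Fr -0.7 Fz -5.5 z 0.1218 open 0.260 tiltfix [ 0.046 -0.033  0.   ] yaw 73.1
[0.0, 2.3, -14.5, -0.1, 0.014, -0.006, 0.0] -119.9
[0.0, 4.3, -14.0, -0.1, 0.014, -0.005, 0.0] -127.9
[0.0, 6.2, -13.3, -0.1, 0.014, -0.004, 0.0] -135.9
[0.0, 8.0, -12.3, -0.1, 0.013, -0.004, 0.0] -143.9
[0.0, 9.6, -11.1, 0.0, 0.013, -0.003, 0.0] -151.9
[0.0, 11.0, -9.6, 0.0, 0.003, 0.004, 0.0] -159.9
[0.0, 12.3, -8.0, 0.0, 0.003, 0.004, 0.0] -167.9
[0.0, 13.3, -6.2, 0.0, 0.002, 0.005, 0.0] -175.9
```

Request:
play_rows --pt "0 2.3 -14.5 0 0.018 -0.006 0.005" --pt "0 4.3 -14 0 0.018 -0.004 0.005" --pt "0 6.2 -13.3 0 0.018 -0.002 0.005" --pt "0 8 -12.3 0 0.017 0 0.005" --pt "0 9.8 -11.3 0 0.015 0 0.005" --pt "0 11.5 -10 0 0.008 0.006 0" --pt "0 13 -8.3 0 0.007 0.008 0" --pt "0 14 -6.5 0 0.005 0.01 0"

```text
clock: 38.6
tool_pos: [0.5586, 0.065, 0.1218]
eef_rot: [0.816, 0.577, 0.021, -0.012]
contact_force: [10.5, -15.4, -10.3]
opening: 0.256
```

```bash
python3 -c "
from h import *
wind2([8]*8,9,.01)"
```

```text
t 38.60 angle 155.3 rad 55.2 past(mod360) 0.7 Ft 9.6 Fr -16.0 Fz -10.3 z 0.1218 open 0.256 tiltfix [ 0.004 -0.048  0.   ] yaw 70.5
[0.0, 16.4, 3.1, -0.1, -0.001, 0.0, 0.0] 147.3
[0.0, 15.9, 4.9, -0.1, -0.002, 0.0, 0.0] 139.3
[0.0, 15.1, 7.1, -0.1, -0.003, -0.0, 0.0] 131.3
[0.0, 13.9, 9.1, -0.1, -0.005, -0.001, 0.0] 123.3
[0.0, 12.5, 11.0, 0.0, -0.006, -0.002, 0.0] 115.3
[0.0, 10.9, 12.6, 0.0, -0.008, 0.007, 0.0] 107.3
[0.0, 9.0, 14.0, 0.0, -0.008, 0.005, 0.0] 99.3
[0.0, 7.0, 15.1, 0.0, -0.009, 0.004, 0.0] 91.3
```

One full turn past the onset has been reached (360.7°). That arc ran further than planned, so I'll use a smaller allowance.

```bash
python3 -c "
from h import *
wind2([8]*8,4,.006)"
```

```text
t 38.60 angle 155.3 rad 55.2 past(mod360) 0.7 Ft 9.6 Fr -16.0 Fz -10.3 z 0.1218 open 0.256 tiltfix [ 0.004 -0.048  0.   ] yaw 70.5
[0.0, 11.5, 2.3, -0.1, -0.0, -0.004, 0.0] 147.3
[0.0, 11.1, 3.4, -0.1, -0.001, -0.004, 0.0] 139.3
[0.0, 10.5, 5.0, -0.1, -0.002, -0.004, 0.0] 131.3
[0.0, 9.7, 6.4, -0.1, -0.002, -0.004, 0.0] 123.3
[0.0, 8.8, 7.7, 0.0, -0.003, -0.005, 0.0] 115.3
[0.0, 7.6, 8.8, 0.0, -0.005, 0.004, 0.0] 107.3
[0.0, 6.3, 9.8, 0.0, -0.005, 0.003, 0.0] 99.3
[0.0, 4.9, 10.6, 0.0, -0.005, 0.003, 0.0] 91.3
```

Request:
play_rows --pt "0 11.5 2.5 0 0 -0.004 0" --pt "0 11.1 3.6 0 -0.001 -0.004 0" --pt "0 10.5 5 0 -0.002 -0.004 0" --pt "0 9.7 6.4 0 -0.002 -0.004 0" --pt "0 8.8 7.7 0 -0.003 -0.005 0" --pt "0 7.6 8.8 0 -0.005 0.004 0" --pt "0 6.3 9.8 0 -0.005 0.003 0" --pt "0 4.9 10.6 0 -0.005 0.003 0"

```text
clock: 39.6
tool_pos: [0.6115, 0.0968, 0.1213]
eef_rot: [0.819, 0.574, -0.007, -0.002]
contact_force: [-10.0, -6.3, 12.7]
opening: 0.255
```

```bash
python3 -c "
from h import *
wind2([8]*8,5,.006)"
```

```text
t 39.60 angle 87.2 rad 55.0 past(mod360) 68.8 Ft 9.7 Fr -6.7 Fz 12.7 z 0.1213 open 0.255 tiltfix [-0.012  0.01   0.   ] yaw 70.0
[0.0, 2.7, 12.4, -0.2, -0.008, 0.003, 0.0] 79.2
[0.0, 1.1, 12.6, -0.2, -0.008, 0.003, 0.0] 71.2
[0.0, -0.6, 12.6, -0.2, -0.008, 0.002, 0.0] 63.2
[0.0, -2.4, 12.4, -0.2, -0.008, 0.001, 0.0] 55.2
[0.0, -4.1, 12.0, 0.0, -0.008, 0.0, 0.0] 47.2
[0.0, -5.7, 11.3, 0.0, -0.005, -0.003, 0.0] 39.2
[0.0, -7.2, 10.4, 0.0, -0.005, -0.003, 0.0] 31.2
[0.0, -8.6, 9.3, 0.0, -0.004, -0.004, 0.0] 23.2
```

Request:
play_rows --pt "0 2.7 12.4 -0.3 -0.008 0.003 0" --pt "0 1.1 12.6 -0.2 -0.008 0.003 0" --pt "0 -0.6 12.6 -0.2 -0.008 0.002 0" --pt "0 -2.4 12.4 -0.2 -0.008 0 0" --pt "0 -4.4 12 0 -0.008 0 0" --pt "0 -6.4 11.5 0 -0.005 -0.003 0" --pt "0 -8.6 10.8 0 -0.005 -0.003 0" --pt "0 -10.5 10 0 -0.004 -0.004 0"

```text
clock: 40.6
tool_pos: [0.6584, 0.0656, 0.1213]
eef_rot: [0.813, 0.582, -0.012, -0.01]
contact_force: [-8.1, 7.5, 6.8]
opening: 0.26
```

```bash
python3 -c "
from h import *
wind2([8]*8,10,.007)"
```

```text
t 40.60 angle 25.6 rad 55.0 past(mod360) 130.4 Ft 10.2 Fr -4.1 Fz 6.8 z 0.1213 open 0.260 tiltfix [-0.03   0.007  0.   ] yaw 71.3
[0.0, -13.6, 11.3, -0.2, -0.011, -0.004, 0.0] 17.6
[0.0, -14.9, 9.4, -0.2, -0.01, -0.004, 0.0] 9.6
[0.0, -16.1, 7.3, -0.2, -0.009, -0.005, 0.0] 1.6
[0.0, -16.9, 5.0, -0.2, -0.008, -0.005, 0.0] -6.4
[0.0, -17.5, 2.6, 0.0, -0.007, -0.005, 0.0] -14.4
[0.0, -17.6, 0.1, 0.0, -0.0, -0.007, 0.0] -22.4
[0.0, -17.5, -2.4, 0.0, 0.001, -0.007, 0.0] -30.4
[0.0, -17.0, -4.8, 0.0, 0.002, -0.007, 0.0] -38.4
```

Request:
play_rows --pt "0 -13.6 10.5 -0.2 -0.011 -0.004 0" --pt "0 -14.9 9 -0.2 -0.01 -0.004 0" --pt "0 -16 7.2 -0.2 -0.009 -0.005 0" --pt "0 -16.8 5 0 -0.008 -0.005 0" --pt "0 -17.4 2.8 0 -0.007 -0.005 0" --pt "0 -17.6 0.5 0 0 -0.007 0" --pt "0 -17.5 -1.8 0 0 -0.007 0" --pt "0 -17 -4 0 0.002 -0.007 0"

```text
clock: 41.6
tool_pos: [0.6486, 0.0037, 0.1215]
eef_rot: [0.799, 0.601, 0.014, -0.013]
contact_force: [4.1, 9.8, -2.6]
opening: 0.26
```

```bash
python3 -c "
from h import *
wind2([8]*8,6,.008)"
```

```text
t 41.60 angle -43.8 rad 55.2 past(mod360) 199.8 Ft 9.9 Fr -3.8 Fz -2.6 z 0.1215 open 0.260 tiltfix [-0.003 -0.039  0.   ] yaw 74.0
[0.0, -11.4, -7.5, -0.2, 0.004, -0.015, 0.0] -51.8
[0.0, -10.5, -8.7, -0.2, 0.004, -0.014, 0.0] -59.8
[0.0, -9.2, -10.1, -0.2, 0.005, -0.013, 0.0] -67.8
[0.0, -7.7, -11.3, -0.2, 0.006, -0.012, 0.0] -75.8
[0.0, -6.0, -12.2, 0.0, 0.006, -0.011, 0.0] -83.8
[0.0, -4.3, -13.0, 0.0, 0.008, -0.003, 0.0] -91.8
[0.0, -2.4, -13.4, 0.0, 0.008, -0.001, 0.0] -99.8
[0.0, -0.5, -13.6, 0.0, 0.008, -0.0, 0.0] -107.8
```

559.8° past. Continuing.

Request:
play_rows --pt "0 -11.4 -7.5 0 0.004 -0.015 0.005" --pt "0 -10.5 -8.7 0 0.004 -0.014 0.005" --pt "0 -9.2 -10.1 0 0.005 -0.013 0.005" --pt "0 -7.7 -11.3 0 0.006 -0.012 0.005" --pt "0 -6 -12.2 0 0.006 -0.011 0.005" --pt "0 -4.3 -13 0 0.008 -0.003 0.005" --pt "0 -2.4 -13.4 0 0.008 -0.001 0" --pt "0 -0.5 -13.6 0 0.008 0 0"

```text
clock: 42.6
tool_pos: [0.5913, -0.0102, 0.1217]
eef_rot: [0.806, 0.592, 0.014, 0.008]
contact_force: [8.2, -6.3, -5.2]
opening: 0.259
```

```bash
python3 -c "
from h import *
wind2([6]*8,5,.008)"
```

```text
t 42.60 angle -108.6 rad 54.9 past(mod360) 264.6 Ft 9.7 Fr 3.4 Fz -5.2 z 0.1217 open 0.259 tiltfix [ 0.03  -0.014 -0.   ] yaw 72.6
[0.0, 0.9, -10.7, -0.1, 0.014, -0.002, 0.0] -114.6
[0.0, 1.9, -10.6, -0.1, 0.014, -0.001, 0.0] -120.6
[0.0, 3.0, -10.3, -0.1, 0.014, -0.0, 0.0] -126.6
[0.0, 4.1, -9.9, -0.1, 0.013, 0.0, 0.0] -132.6
[0.0, 5.1, -9.5, 0.0, 0.013, 0.001, 0.0] -138.6
[0.0, 6.0, -8.9, 0.0, 0.007, 0.004, 0.0] -144.6
[0.0, 6.9, -8.2, 0.0, 0.006, 0.005, 0.0] -150.6
[0.0, 7.8, -7.4, 0.0, 0.006, 0.006, 0.0] -156.6
```

624.6° past, 95° remaining. A gentler arc now.

Request:
play_rows --pt "0 0.9 -10.7 0 0.014 -0.002 0" --pt "0 1.9 -10.6 0 0.014 -0.001 0" --pt "0 3 -10.3 0 0.014 0 0" --pt "0 4.1 -9.9 0 0.013 0 0" --pt "0 5.1 -9.5 0 0.013 0 0" --pt "0 6 -8.9 0 0.007 0.004 0" --pt "0 6.9 -8.2 0 0.006 0.005 0" --pt "0 7.8 -7.4 0 0.006 0.006 0"

```text
clock: 43.6
tool_pos: [0.5553, 0.0292, 0.1215]
eef_rot: [0.81, 0.586, 0.008, -0.009]
contact_force: [4.4, -8.4, -4.1]
opening: 0.26
```

```bash
python3 -c "
from h import *
wind2([4]*8,5,.008)"
```

```text
t 43.60 angle -166.7 rad 54.9 past(mod360) 322.7 Ft 9.2 Fr -2.4 Fz -4.1 z 0.1215 open 0.260 tiltfix [-0.006 -0.024 -0.   ] yaw 71.7
[0.0, 7.7, -4.2, -0.2, 0.003, 0.002, 0.0] -170.7
[0.0, 8.0, -3.8, -0.2, 0.002, 0.002, 0.0] -174.7
[0.0, 8.2, -3.3, -0.2, 0.002, 0.003, 0.0] -178.7
[0.0, 8.4, -2.7, -0.2, 0.001, 0.003, 0.0] -182.7
[0.0, 8.6, -2.1, 0.0, 0.001, 0.003, 0.0] -186.7
[0.0, 8.7, -1.5, 0.0, 0.001, 0.008, 0.0] -190.7
[0.0, 8.8, -0.9, 0.0, 0.001, 0.008, 0.0] -194.7
[0.0, 8.8, -0.3, 0.0, 0.0, 0.008, 0.0] -198.7
```

37° remaining. A short arc of about 20–25°.

Request:
play_rows --pt "0 7 -3.8 0 0.002 0 0" --pt "0 7.3 -3.4 0 0.002 0.002 0" --pt "0 7.5 -2.9 0 0.002 0.003 0" --pt "0 7.6 -2.5 0 0 0.003 0" --pt "0 7.7 -2 0 0 0.003 0" --pt "0 7.8 -1.5 0 0 0.003 0" --pt "0 0 0 0 0 0 0" --pt "0 0 0 0 0 0 0"

```text
clock: 44.6
tool_pos: [0.5552, 0.0537, 0.1214]
eef_rot: [0.816, 0.579, 0.001, -0.004]
contact_force: [-1.9, -6.1, 3.3]
opening: 0.256
```

```bash
python3 -c "
from h import *
wind2([2]*8,4,.005)"
```

```text
t 44.60 angle 167.6 rad 54.9 past(mod360) 348.4 Ft 6.3 Fr 0.5 Fz 3.3 z 0.1214 open 0.256 tiltfix [-0.006 -0.007  0.   ] yaw 70.7
[0.0, 5.9, -0.5, -0.2, -0.001, 0.004, 0.0] 165.6
[0.0, 5.9, -0.4, -0.2, -0.001, 0.004, 0.0] 163.6
[0.0, 5.9, -0.2, -0.2, -0.001, 0.004, 0.0] 161.6
[0.0, 5.9, 0.0, -0.2, -0.001, 0.004, 0.0] 159.6
[0.0, 5.9, 0.2, 0.0, -0.001, 0.004, 0.0] 157.6
[0.0, 5.9, 0.4, 0.0, -0.0, 0.005, 0.0] 155.6
[0.0, 5.9, 0.6, 0.0, -0.001, 0.005, 0.0] 153.6
[0.0, 5.9, 0.8, 0.0, -0.001, 0.005, 0.0] 151.6
```

11.6° remaining, with smaller steps.

Request:
play_rows --pt "0 5 -0.4 -0.1 0 0 0" --pt "0 5 -0.3 -0.1 0 0 0" --pt "0 5 -0.2 0 0 0 0" --pt "0 5 0 0 0 0 0" --pt "0 5 0.2 0 0 0 0" --pt "0 0 0 0 0 0 0" --pt "0 0 0 0 0 0 0" --pt "0 0 0 0 0 0 0"

```text
clock: 45.6
tool_pos: [0.5567, 0.0592, 0.1214]
eef_rot: [0.819, 0.573, -0.012, 0.001]
contact_force: [-2.0, -5.6, 2.9]
opening: 0.259
```

```bash
python3 -c "
from h import *
wind2([1]*8,4,.005)"
```

```text
t 45.60 angle 161.6 rad 54.9 past(mod360) 354.4 Ft 5.9 Fr 0.2 Fz 2.9 z 0.1214 open 0.259 tiltfix [-0.012  0.022 -0.   ] yaw 69.9
[0.0, 5.0, -0.0, -0.2, -0.002, 0.009, 0.0] 160.6
[0.0, 5.0, -0.0, -0.2, -0.002, 0.009, 0.0] 159.6
[0.0, 5.0, 0.1, -0.2, -0.002, 0.009, 0.0] 158.6
[0.0, 5.0, 0.2, -0.2, -0.003, 0.009, 0.0] 157.6
[0.0, 5.0, 0.2, 0.0, -0.003, 0.009, 0.0] 156.6
[0.0, 4.9, 0.3, 0.0, -0.0, 0.005, 0.0] 155.6
[0.0, 4.9, 0.4, 0.0, -0.0, 0.005, 0.0] 154.6
[0.0, 4.9, 0.5, 0.0, -0.001, 0.005, 0.0] 153.6
```

Request:
play_rows --pt "0 5 0 -0.1 -0.002 0.004 0" --pt "0 5 0 -0.1 -0.002 0.004 0" --pt "0 5 0.1 0 -0.002 0.004 0" --pt "0 5 0.2 0 -0.002 0.004 0" --pt "0 5 0.3 0 0 0.004 0" --pt "0 0 0 0 0 0 0" --pt "0 0 0 0 0 0 0" --pt "0 0 0 0 0 0 0"

```text
clock: 46.6
tool_pos: [0.5594, 0.0659, 0.1214]
eef_rot: [0.823, 0.568, -0.014, 0.003]
contact_force: [-1.3, -7.5, -0.6]
opening: 0.26
```

```bash
python3 -c "
from h import *
wind2([1]*8,4,.005)"
```

```text
t 46.60 angle 154.1 rad 54.9 past(mod360) 1.9 Ft 7.3 Fr -2.2 Fz -0.6 z 0.1214 open 0.260 tiltfix [-0.01   0.027  0.   ] yaw 69.2
[0.0, 4.9, 0.6, -0.2, -0.003, 0.01, 0.0] 153.1
[0.0, 4.9, 0.6, -0.2, -0.003, 0.01, 0.0] 152.1
[0.0, 4.9, 0.7, -0.2, -0.003, 0.01, 0.0] 151.1
[0.0, 4.9, 0.7, -0.2, -0.003, 0.01, 0.0] 150.1
[0.0, 4.9, 0.8, 0.0, -0.003, 0.01, 0.0] 149.1
[0.0, 4.9, 0.9, 0.0, -0.001, 0.005, 0.0] 148.1
[0.0, 4.9, 1.0, 0.0, -0.001, 0.005, 0.0] 147.1
[0.0, 4.8, 1.1, 0.0, -0.001, 0.005, 0.0] 146.1
```

At 154.1° that's two turns past the onset, within the ±2° bracket. Releasing and rising straight up.

Request:
play_rows --pt "0.7 0 0 0 0 0 0" --pt "0.7 0 0 0 0 0 0" --pt "0.7 0 0 0 0 0 0" --pt "0.7 0 0 0 0 0 0" --pt "0.7 0 0 -8 0 0 0" --pt "0.7 0 0 -15 0 0 0" --pt "0.7 0 0 -25 0 0 0" --pt "0.7 0 0 -25 0 0 0"

```text
clock: 47.6
tool_pos: [0.5602, 0.0718, 0.1967]
eef_rot: [0.822, 0.569, -0.014, 0.001]
contact_force: [0.6, -0.2, -0.3]
opening: 0.703
```

Request:
play_rows --pt "0.7 0 0 -30 0 0.02 0" --pt "0.7 0 0 -35 0 0 0" --pt "0.7 0 0 -35 0 0 0" --pt "0.7 -20 -40 -20 0 0 0" --pt "0.7 -20 -45 -10 0 0 0" --pt "0.7 -20 -45 0 0 0 0" --pt "0.7 -10 -20 0 0 0 0" --pt "0.7 0 0 0 0 0 0"

```text
clock: 48.6
tool_pos: [0.3965, 0.065, 0.3439]
eef_rot: [0.82, 0.572, 0.009, -0.002]
contact_force: [0.6, 0.1, 1.1]
opening: 0.703
```

```bash
python3 - <<'E'
from h import *
st()
for n in('top','scene','wrist'):cv2.imwrite(f'pics/{n}30.png',r.snapshot(n)[:,:,::-1])
a=cv2.imread('pics/top30.png')[55:205,310:410];b=cv2.imread('pics/scene30.png')[190:310,295:445]
cv2.imwrite('pics/c30.png',np.hstack([cv2.resize(a,(400,600),interpolation=2),cv2.resize(b,(400,320),interpolation=2) if 0 else cv2.copyMakeBorder(cv2.resize(b,(400,320)),0,280,0,0,0)]))
E
```

```text
t 48.60 pos [0.3965 0.065  0.3439] x-yaw 69.8 tilt z [ 0.012  0.014 -1.   ] F [0.6 0.1 1.1] open 0.703 q [-0.11  0.24 -0.2   2.03  0.05  0.85  0.88]
```

View pics/c30.png

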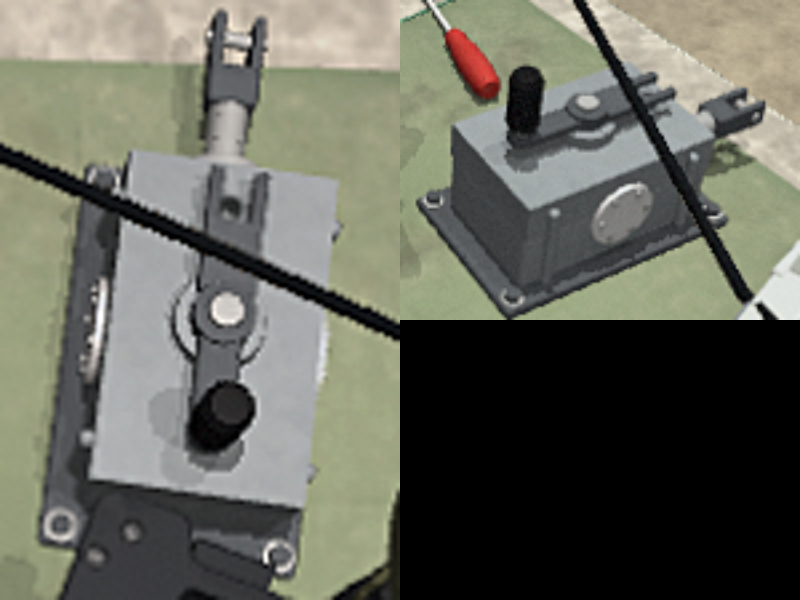

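View pics/scene30.png

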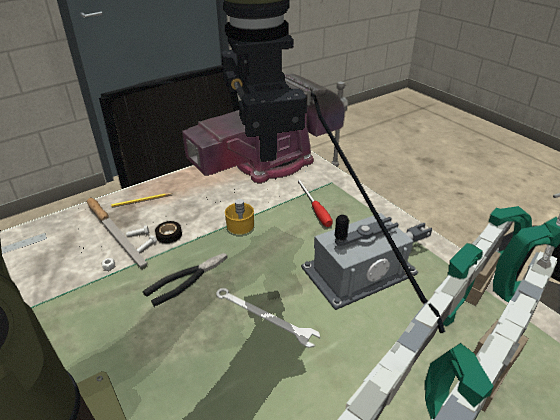

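The knob looks to be about where it started (about 171°), not at 154°, so the hand leads the knob under load (soft along the jaw direction). I'll measure the actual crank angle and rod travel from the fixed cameras, start against now.

```bash
python3 - <<'E'
from h import *
def crops(n,box,f):
    o=[]
    for k in ('0','30'):
        a=cv2.imread(f'pics/{n}{k}.png')[box[1]:box[3],box[0]:box[2]];o.append(cv2.resize(a,None,fx=f,fy=f,interpolation=cv2.INTER_CUBIC))
    return np.hstack(o)
cv2.imwrite('pics/k_top.png',crops('top',(340,50,400,180),4.5))
cv2.imwrite('pics/k_sc.png',crops('scene',(325,200,435,270),3.6))
E
```

```text
(no output)
```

View pics/k_top.png

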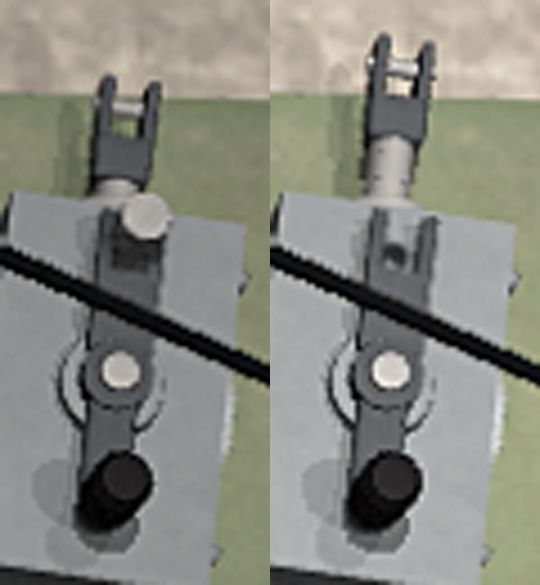

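View pics/k_sc.png

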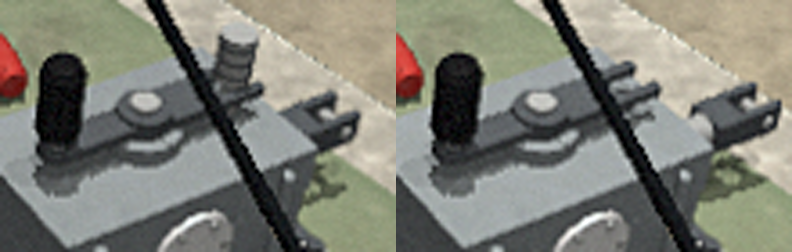

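```bash
python3 - <<'E'
from h import *
S=r.get_calibration('scene');T=r.get_calibration('top')
f=lambda x,y:(340+x/4.5,50+y/4.5); g=lambda x,y:(325+x/3.6,200+y/3.6)
# clevis tips (left & right arm tips, far end) top
for nm,a,b in (('barL',f(104,102),f(372-270,62)),('tipL',f(109,78),f(380-270,37)),('tipR',f(152,83),f(428-270,43)),('blockend',f(122,180),f(396-270,138))):
    for z in (.05,.06,.07): print(nm,z,np.linalg.norm(plane(T,a,z)-plane(T,b,z)).round(4))
for nm,a,b in (('eye',g(347,130),g(768-396,120)),('fartip',g(318,98),g(744-396,90))):
    for z in (.05,.06): print(nm,z,np.linalg.norm(plane(S,a,z)-plane(S,b,z)).round(4))
print(tri(T,f(152,95),S,g(347,130)))
# sub-pixel: phase correlation / template match of clevis in top
a=cv2.imread('pics/top0.png');b=cv2.imread('pics/top30.png')
F=6
A0=cv2.resize(a[40:110,345:395],None,fx=F,fy=F,interpolation=cv2.INTER_CUBIC);B0=cv2.resize(b[40:110,345:395],None,fx=F,fy=F,interpolation=cv2.INTER_CUBIC)
t=A0[26*F:49*F,13*F:34*F]
m=cv2.matchTemplate(B0,t,cv2.TM_CCOEFF_NORMED);_,v,_,l=cv2.minMaxLoc(m);print('match',v,(l[0]/F-13,l[1]/F-26))
dx,dy=l[0]/F-13,l[1]/F-26
p=np.array(f(128,130));
for z in(.05,.06,.07): print(z,np.linalg.norm(plane(T,p,z)-plane(T,p+[dx,dy],z)).round(4))
E
```

```text
barL 0.05 0.0191
barL 0.06 0.0189
barL 0.07 0.0187
tipL 0.05 0.0197
tipL 0.06 0.0195
tipL 0.07 0.0193
tipR 0.05 0.0196
tipR 0.06 0.0194
tipR 0.07 0.0192
blockend 0.05 0.0199
blockend 0.06 0.0197
blockend 0.07 0.0194
eye 0.05 0.0189
eye 0.06 0.0186
fartip 0.05 0.021
fartip 0.06 0.0206
(array([0.75473128, 0.01194896, 0.04134685]), np.float64(0.004865713421774009))
match 0.8772535920143127 (1.0, -9.0)
0.05 0.0195
0.06 0.0192
0.07 0.019
```

Rod travel is about 19.5 ± 0.5 mm, and the crank sits within about 1° of its starting angle (about 172.4°). The hand led the knob by roughly F/0.45 degrees (7.3 N at release, about 17°). Applying the same lead to the two onset readings gives 160.7° and 160.9°, so the slack really ended at about 161°. The crank is therefore about 11° short of two turns, and the rod agrees.

There is time to correct it. I'll regrip with the jaws radial, so the push runs along the pads' stiff direction.

Request:
play_rows --pt "0.7 0 0 0 0 0 0.15" --pt "0.7 0 0 0 0 0 0.18" --pt "0.7 0 0 0 0 0 0.18" --pt "0.7 0 0 0 0 0 0.18" --pt "0.7 0 0 0 0 0 0.18" --pt "0.7 0 0 0 0 0 0.18" --pt "0.7 0 0 0 0 0 0.18" --pt "0.7 0 0 0 0 0 0.15"

```text
clock: 49.75
tool_pos: [0.4108, 0.0679, 0.3426]
eef_rot: [0.995, -0.104, 0.008, -0.009]
contact_force: [0.6, 0.5, 0.1]
opening: 0.698
```

```bash
python3 - <<'E'
from h import *
s=st();print(d2t(s,np.array([.5543,.0492,.22])-s['tool_pos']));z=Ro.from_quat(s['eef_rot']).as_matrix()[:,2];print(d2t(s,[-z[1],z[0],0])/1000)
E
```

```text
t 49.75 pos [0.4108 0.0679 0.3426] x-yaw -12.0 tilt z [ 0.017  0.016 -1.   ] F [0.6 0.5 0.1] open 0.698 q [-0.35  0.26  0.12  2.02 -0.05  0.85 -0.42]
[142.7  -9.1 124.7]
[-0.0187 -0.0132  0.    ]
```

Request:
play_rows --pt "0.7 14 -1 5 -0.018 -0.013 0" --pt "0.7 24 -1.5 15 0 0 0" --pt "0.7 28 -2 25 0 0 0" --pt "0.7 28 -2 25 0 0 0" --pt "0.7 25 -1.5 25 0 0 0" --pt "0.7 15 -1 15 0 0 0" --pt "0.7 6 0 8 0 0 0" --pt "0.7 0 0 0 0 0 0"

```text
clock: 50.75
tool_pos: [0.5652, 0.0501, 0.2184]
eef_rot: [0.995, -0.103, 0.003, -0.0]
contact_force: [0.4, -0.6, -0.5]
opening: 0.7
```

```bash
python3 - <<'E'
from h import *
s=st();print(d2t(s,np.array([.5543,.0492,.121])-s['tool_pos']));z=Ro.from_quat(s['eef_rot']).as_matrix()[:,2];print(d2t(s,[-z[1],z[0],0])/1000)
E
```

```text
t 50.75 pos [0.5652 0.0501 0.2184] x-yaw -11.8 tilt z [ 0.005  0.    -1.   ] F [ 0.4 -0.6 -0.5] open 0.700 q [-0.23  0.64  0.1   1.78 -0.09  0.72 -0.29]
[-11.    3.2  97.3]
[-0.0013 -0.0052  0.    ]
```

Request:
play_rows --pt "0.7 -6 2 4 0 0 0" --pt "0.7 -5 1.2 12 0 0 0" --pt "0.7 0 0 17 0 0 0" --pt "0.7 0 0 18 0 0 0" --pt "0.7 0 0 18 0 0 0" --pt "0.7 0 0 15 0 0 0" --pt "0.7 0 0 9 0 0 0" --pt "0.7 0 0 2 0 0 0"

```text
clock: 51.75
tool_pos: [0.5515, 0.0508, 0.1254]
eef_rot: [0.995, -0.102, 0.005, -0.002]
contact_force: [0.0, -0.6, 0.7]
opening: 0.701
```

```bash
python3 - <<'E'
from h import *
s=st();print(d2t(s,np.array([.5543,.0492,.121])-s['tool_pos']))
E
```

```text
t 51.75 pos [0.5515 0.0508 0.1254] x-yaw -11.7 tilt z [ 0.011  0.002 -1.   ] F [ 0.  -0.6  0.7] open 0.701 q [-0.22  0.76  0.07  1.9  -0.1   0.47 -0.28]
[3.1 1.  4.4]
```

Request:
play_rows --pt "0.7 3 1 3 0 -0.01 0" --pt "0.5 0 0 0 0 0 0" --pt "0 0 0 0 0 0 0" --pt "0 0 0 0 0 0 0" --pt "0 0 0 0 0 0 0" --pt "0 0 0 0 0 0 0" --pt "0 0 0 0 0 0 0" --pt "0 0 0 0 0 0 0" --grip_force 40

```text
clock: 52.75
tool_pos: [0.5519, 0.0494, 0.1232]
eef_rot: [0.995, -0.102, -0.002, -0.002]
contact_force: [-1.4, -0.7, 0.6]
opening: 0.255
```

```bash
python3 - <<'E'
from h import *
s=st();print(ang(s))
E
```

```text
t 52.75 pos [0.5519 0.0494 0.1232] x-yaw -11.7 tilt z [-0.004  0.005 -1.   ] F [-1.4 -0.7  0.6] open 0.255 q [-0.21  0.77  0.06  1.89 -0.1   0.49 -0.27]
(np.float64(172.51752488333483), np.float64(57.42593446834109))
```

Knob held at 172.5°. Now a short tangential push along −tool y.

Request:
play_rows --pt "0 0 -3 0 0 0 0" --pt "0 0 -4 0 0 0 0" --pt "0 0 -4 0 0 0 0" --pt "0 0 -4 0 0 0 0" --pt "0 0 -4 0 0 0 0" --pt "0 0 0 0 0 0 0" --pt "0 0 0 0 0 0 0" --pt "0 0 0 0 0 0 0"

```text
clock: 53.75
tool_pos: [0.5548, 0.0647, 0.1232]
eef_rot: [0.995, -0.104, -0.003, 0.001]
contact_force: [-2.0, -3.6, 1.0]
opening: 0.257
```

```bash
python3 - <<'E'
from h import *
s=st();print(ang(s))
E
```

```text
t 53.75 pos [0.5548 0.0647 0.1232] x-yaw -11.9 tilt z [-0.007 -0.001 -1.   ] F [-2.  -3.6  1. ] open 0.257 q [-0.24  0.77  0.08  1.87 -0.11  0.51 -0.3 ]
(np.float64(157.09158420517488), np.float64(58.60298770147023))
```

The hand moved 15 mm at only 3.6 N, so I need to see whether the knob followed.

```bash
python3 - <<'E'
from h import *
for n in('top','scene'):cv2.imwrite(f'pics/{n}31.png',r.snapshot(n)[:,:,::-1])
def c(n,k,box,f): return cv2.resize(cv2.imread(f'pics/{n}{k}.png')[box[1]:box[3],box[0]:box[2]],None,fx=f,fy=f,interpolation=2)
cv2.imwrite('pics/k31.png',np.vstack([np.hstack([c('scene',k,(325,200,435,270),3.6) for k in('30','31')]),np.hstack([c('top',k,(330,60,440,130),3.6) for k in('30','31')])]))
s=st();print(ang(s))
E
```

```text
t 53.85 pos [0.5548 0.0647 0.1231] x-yaw -11.9 tilt z [-0.007 -0.001 -1.   ] F [-2.8 -3.4  1.4] open 0.254 q [-0.24  0.77  0.08  1.87 -0.11  0.51 -0.3 ]
(np.float64(157.0920640059734), np.float64(58.63041643957291))
```

View pics/k31.png

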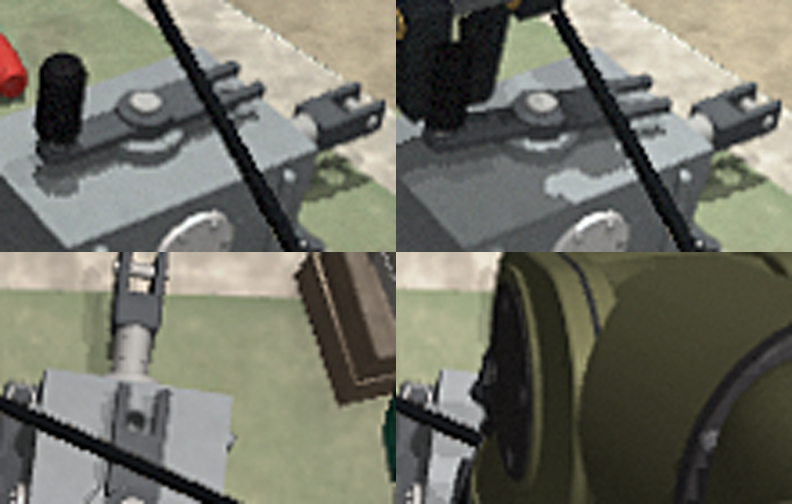

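The crank followed: the fork tips moved from (240,67)/(264,88) to (254,80)/(274,105) in the crop. I'll turn that into angles.

```bash
python3 - <<'E'
from h import *
S=r.get_calibration('scene');g=lambda x,y:(325+x/3.6,200+y/3.6)
def a_(p,q):return np.degrees(np.arctan2(q[1]-p[1],q[0]-p[0]))
for nm,h,f1,f2,kb in (('30',(149,101),(240,67),(264,88),(47,150)),('31',(146,102),(254,80),(274,105),(38,140))):
    H=plane(S,g(*h),.115);F=(plane(S,g(*f1),.105)+plane(S,g(*f2),.105))/2
    print(nm,H.round(4),F.round(4),'fork angle',a_(H,F).round(1),'knob angle',(a_(H,F)+180).round(1), 'from fixed hub', a_(plane(S,g(147.5,101.5),.115),F).round(1))
# template match the two images more precisely: fork tips only
E
python3 - <<'E'
import cv2,numpy as np
o=[]
for k in('0','30','31'):
    a=cv2.imread(f'pics/scene{k}.png')[205:245,355:405];o.append(cv2.resize(a,(260,208),interpolation=2))
cv2.imwrite('pics/fork.png',np.hstack(o))
E
```

```text
30 [0.6068 0.0381 0.115 ] [0.6756 0.0288 0.105 ] fork angle -7.7 knob angle 172.3 from fixed hub -7.7
31 [0.6049 0.0384 0.115 ] [0.6714 0.0162 0.105 ] fork angle -18.5 knob angle 161.5 from fixed hub -18.6
```

View pics/fork.png

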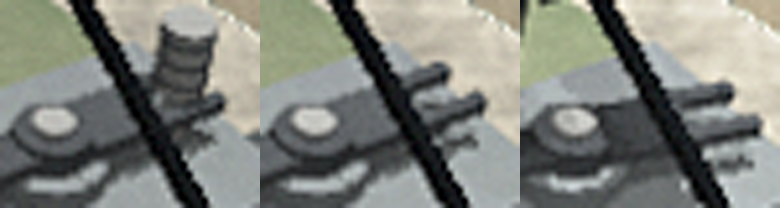

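The camera puts the crank at 161.5°, moved 10.8° from 172.3°. The target is about 161°, so I'll release here and retreat upward.

Request:
play_rows --pt "0.7 0 0 0 0 0 0" --pt "0.7 0 0 0 0 0 0" --pt "0.7 0 0 0 0 0 0" --pt "0.7 0 0 0 0 0 0" --pt "0.7 0 0 -8 0 0 0" --pt "0.7 0 0 -15 0 0 0" --pt "0.7 0 0 -25 0 0 0" --pt "0.7 0 0 -25 0 0 0"

```text
clock: 54.85
tool_pos: [0.5569, 0.0689, 0.1995]
eef_rot: [0.995, -0.102, -0.002, -0.002]
contact_force: [0.0, 0.4, 0.6]
opening: 0.697
```

Request:
play_rows --pt "0.7 0 0 -30 0 0 0" --pt "0.7 0 0 -35 0 0 0" --pt "0.7 0 0 -30 0 0 0" --pt "0.7 -30 0 -20 0 0 0" --pt "0.7 -35 0 -10 0 0 0" --pt "0.7 -35 0 0 0 0 0" --pt "0.7 -20 0 0 0 0 0" --pt "0.7 0 0 0 0 0 0"

```text
clock: 55.85
tool_pos: [0.4377, 0.0924, 0.3398]
eef_rot: [0.995, -0.103, 0.006, -0.005]
contact_force: [0.4, 0.9, 0.4]
opening: 0.704
```

```bash
python3 - <<'E'
from h import *
st()
for n in('top','scene'):cv2.imwrite(f'pics/{n}32.png',r.snapshot(n)[:,:,::-1])
def c(n,k,box,sz): return cv2.resize(cv2.imread(f'pics/{n}{k}.png')[box[1]:box[3],box[0]:box[2]],sz,interpolation=2)
cv2.imwrite('pics/k32.png',np.hstack([c('scene','32',(325,195,435,275),(440,320)),c('top','32',(330,50,420,180),(222,320))]))
E
```

```text
t 55.85 pos [0.4377 0.0924 0.3398] x-yaw -11.8 tilt z [ 0.013  0.009 -1.   ] F [0.4 0.9 0.4] open 0.704 q [-0.4   0.31  0.12  1.95 -0.06  0.87 -0.45]
```

View pics/k32.png

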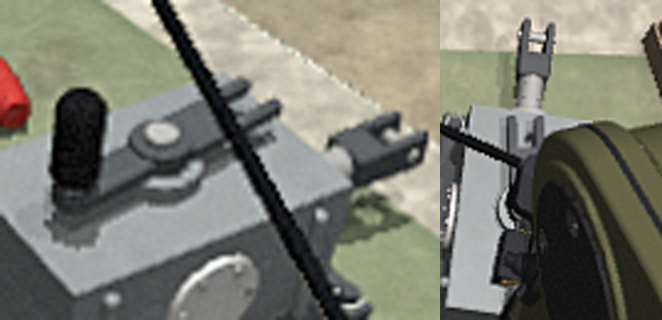

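View pics/scene32.png

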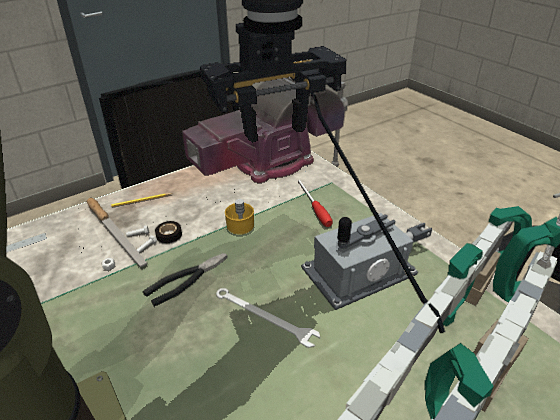

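The crank angle seems to have changed at release. Measuring it.

```bash
python3 - <<'E'
from h import *
S=r.get_calibration('scene');T=r.get_calibration('top');g=lambda x,y:(325+x/4,195+y/4)
def a_(p,q):return np.degrees(np.arctan2(q[1]-p[1],q[0]-p[0]))
H=plane(S,g(161,132),.115);F=(plane(S,g(246,87),.105)+plane(S,g(278,105),.105))/2
print(H.round(4),F.round(4),a_(H,F)+180)
K=plane(S,g(82,100),.16);print('knob',K, a_(H,K))
import cv2
o=[]
for k in('30','32'):
    a=cv2.imread(f'pics/scene{k}.png')[200:262,325:435];o.append(cv2.resize(a,None,fx=3.6,fy=3.6,interpolation=2))
cv2.imwrite('pics/cmp.png',np.hstack(o))
for k in('30','32'):
    im=cv2.imread(f'pics/scene{k}.png')
    t=cv2.imread('pics/scene30.png')[212:232,330:356];
    m=cv2.matchTemplate(im[195:250,315:380],t,5);print(cv2.minMaxLoc(m))
E
```

```text
[0.6052 0.0394 0.115 ] [0.6743 0.0394 0.105 ] 179.98518181684636
knob [0.55003271 0.03839966 0.16      ] -178.920111272744
(-0.6713548302650452, 1.0, (1, 31), (15, 17))
(-0.6742255687713623, 0.9047945737838745, (4, 31), (18, 19))
```

View pics/cmp.png

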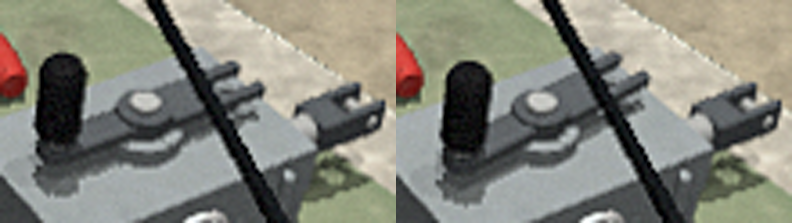

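The crank now reads about 180°, so it backed off about 18° on release. I'll check whether it is still moving while I bring the hand back over the knob.

Request:
play_rows --pt "0.7 10 1 5 -0.01 -0.012 0" --pt "0.7 22 5 15 0 0 0" --pt "0.7 25 6 20 0 0 0" --pt "0.7 25 6 25 0 0 0" --pt "0.7 15 5 25 0 0 0" --pt "0.7 8 3 15 0 0 0" --pt "0.7 3 0 8 0 0 0" --pt "0.7 0 0 0 0 0 0"

```text
clock: 56.95
tool_pos: [0.5532, 0.0398, 0.22]
eef_rot: [0.994, -0.105, 0.001, 0.0]
contact_force: [1.2, -0.3, 0.0]
opening: 0.699
```

```bash
python3 - <<'E'
from h import *
s=st();print(d2t(s,np.array([.5538,.0424,.121])-s['tool_pos']))
cv2.imwrite('pics/scene33.png',r.snapshot('scene')[:,:,::-1])
o=[]
for k in('32','33'):
    a=cv2.imread(f'pics/scene{k}.png')[200:262,325:435];o.append(cv2.resize(a,None,fx=3.6,fy=3.6,interpolation=2))
cv2.imwrite('pics/cmp2.png',np.hstack(o))
E
```

```text
t 56.95 pos [0.5532 0.0398 0.22  ] x-yaw -12.1 tilt z [ 0.002 -0.001 -1.   ] F [ 1.2 -0.3  0. ] open 0.699 q [-0.22  0.62  0.11  1.81 -0.09  0.71 -0.27]
[-0.3 -2.8 99. ]
```

View pics/cmp2.png

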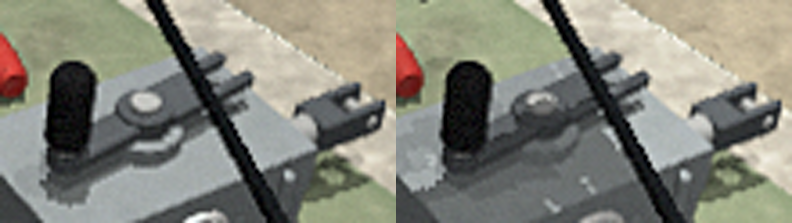

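The crank is steady at about 180° and not drifting. The likely cause is a sideways kick from opening quickly under a 40 N grip while still loaded, and winding back is easy. So I'll regrip lightly with the jaws radial at the final angle, bring the knob to about 159–160°, relieve the load, and open slowly at minimal grip.

Request:
play_rows --pt "0.7 0 -2.8 8 0 0 0.07" --pt "0.7 0 0 16 0 0 0.07" --pt "0.7 0 0 18 0 0 0" --pt "0.7 0 0 18 0 0 0" --pt "0.7 0 0 18 0 0 0" --pt "0.6 0 0 12 0 0 0" --pt "0.5 0 0 5 0 0 0" --pt "0.4 0 0 0 0 0 0" --grip_force 20

```text
clock: 58.0
tool_pos: [0.5578, 0.0474, 0.131]
eef_rot: [0.985, -0.174, 0.008, -0.003]
contact_force: [0.8, 0.6, 1.0]
opening: 0.415
```

```bash
python3 - <<'E'
from h import *
s=st();print(d2t(s,np.array([.5538,.0424,.121])-s['tool_pos']),ang(s))
E
```

```text
t 58.00 pos [0.5578 0.0474 0.131 ] x-yaw -20.1 tilt z [ 0.017  0.004 -1.   ] F [0.8 0.6 1. ] open 0.415 q [-0.23  0.76  0.11  1.89 -0.16  0.49 -0.36]
[-2.2  6.1  9.9] (np.float64(173.88427946956725), np.float64(51.317022376255245))
```

Request:
play_rows --pt "0.4 -2 5 5 0 -0.014 0" --pt "0.4 0 0 3 0 0 0" --pt "0 0 0 0 0 0 0" --pt "0 0 0 0 0 0 0" --pt "0 0 0 0 0 0 0" --pt "0 0.5 -3 0 0 0 0" --pt "0 0.3 -4 0 0 0 0" --pt "0 0 -4 0 0 0 0" --grip_force 25

```text
clock: 59.0
tool_pos: [0.5535, 0.0523, 0.1233]
eef_rot: [0.985, -0.175, -0.004, -0.003]
contact_force: [-4.2, -0.1, 3.9]
opening: 0.262
```

```bash
python3 - <<'E'
from h import *
s=st();print(ang(s))
t=A+.055*np.array([np.cos(np.radians(159)),np.sin(np.radians(159))]);print(d2t(s,np.array([*t,.122])-s['tool_pos']))
E
```

```text
t 59.00 pos [0.5535 0.0523 0.1233] x-yaw -20.1 tilt z [-0.008  0.007 -1.   ] F [-4.2 -0.1  3.9] open 0.262 q [-0.23  0.77  0.1   1.88 -0.16  0.51 -0.37]
(np.float64(169.35940023254247), np.float64(56.28379964348215))
[  0.5 -10.1   1.4]
```

It moves freely here with almost no tangential load. About 10 mm more.

Request:
play_rows --pt "0 0.5 -3 0 0 0 0" --pt "0 0.3 -3 0 0 0 0" --pt "0 0 -2.5 0 0 0 0" --pt "0 0 0 0 0 0 0" --pt "0 0 0 0 0 0 0" --pt "0 0 0 0 0 0 0" --pt "0 0 0 0 0 0 0" --pt "0 0 0 0 0 0 0" --grip_force 25

```text
clock: 60.0
tool_pos: [0.5547, 0.0608, 0.1233]
eef_rot: [0.985, -0.175, -0.007, -0.002]
contact_force: [-5.3, -0.8, 2.9]
opening: 0.262
```

```bash
python3 - <<'E'
from h import *
cv2.imwrite('pics/scene34.png',r.snapshot('scene')[:,:,::-1])
s=st();print(ang(s))
a=cv2.imread('pics/scene34.png')[195:275,325:435];cv2.imwrite('pics/k34.png',cv2.resize(a,(660,480),interpolation=2))
E
```

```text
t 60.05 pos [0.5546 0.0609 0.1233] x-yaw -20.1 tilt z [-0.013  0.007 -1.   ] F [-4.2  0.1  3.3] open 0.260 q [-0.25  0.78  0.1   1.87 -0.17  0.52 -0.38]
(np.float64(160.70758870234496), np.float64(57.383019819752185))
```

View pics/k34.png

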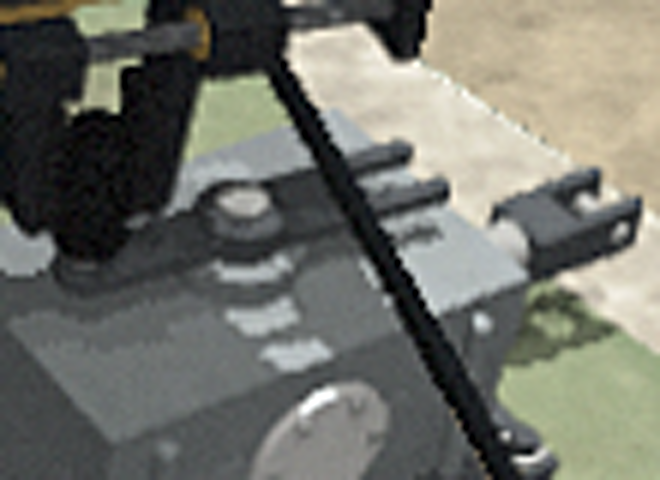

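```bash
python3 - <<'E'
from h import *
S=r.get_calibration('scene');g=lambda x,y:(325+x/6,195+y/6)
def a_(p,q):return np.degrees(np.arctan2(q[1]-p[1],q[0]-p[0]))
H=plane(S,(366,228.2),.115)
for f1,f2 in (((404,150),(444,185)),((402,152),(440,187))):
    F=(plane(S,g(*f1),.105)+plane(S,g(*f2),.105))/2;print(H.round(4),F.round(4),a_(H,F)+180)
E
```

```text
[0.6059 0.0382 0.115 ] [0.6735 0.0251 0.105 ] 168.99503721052014
[0.6059 0.0382 0.115 ] [0.6719 0.0249 0.105 ] 168.60910003355247
```

The crank is at about 169° with the pads slipping slightly on the knob. One firmer nudge, then relieve and release softly.

Request:
play_rows --pt "0 1 0 0 0 0 0" --pt "0 1 -3 0 0 0 0" --pt "0 0.5 -3 0 0 0 0" --pt "0 0.5 -3 0 0 0 0" --pt "0 0 0 0 0 0 0" --pt "0 0 0 0 0 0 0" --pt "0 0 0 0 0 0 0" --pt "0 0 0 0 0 0 0" --grip_force 55

```text
clock: 61.05
tool_pos: [0.5553, 0.0635, 0.1232]
eef_rot: [0.984, -0.176, -0.012, 0.001]
contact_force: [-4.5, -2.6, 3.8]
opening: 0.258
```

Request:
play_rows --pt "0 0 0 0 0 0 0" --pt "0 0 0 0 0 0 0" --pt "0 0 0 0 0 0 0" --pt "0.27 0 0 0 0 0 0" --pt "0.29 0 0 0 0 0 0" --pt "0.31 0 0 0 0 0 0" --pt "0.35 0 0 0 0 0 0" --pt "0.4 0 0 0 0 0 0" --grip_force 3

```text
clock: 62.05
tool_pos: [0.5605, 0.0648, 0.1237]
eef_rot: [0.984, -0.176, -0.007, -0.0]
contact_force: [-0.1, 0.2, 0.1]
opening: 0.397
```

```bash
python3 - <<'E'
from h import *
cv2.imwrite('pics/scene35.png',r.snapshot('scene')[:,:,::-1])
s=st();print(ang(s))
a=cv2.imread('pics/scene35.png')[195:275,325:435];cv2.imwrite('pics/k35.png',cv2.resize(a,(660,480),interpolation=2))
E
```

```text
t 62.10 pos [0.5605 0.0648 0.1237] x-yaw -20.3 tilt z [-0.013  0.003 -1.   ] F [ 0.4  0.4 -0.4] open 0.401 q [-0.26  0.78  0.11  1.85 -0.17  0.53 -0.39]
(np.float64(154.64405497632526), np.float64(53.452153769621816))
```

View pics/k35.png

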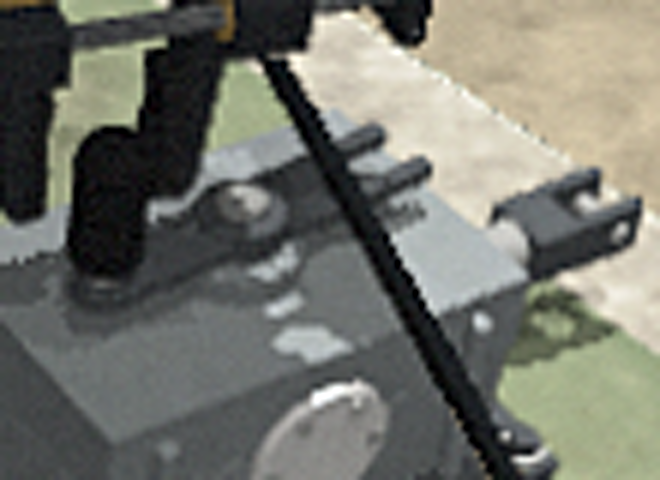

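The crank eased back to about 177° even with a soft release. It's the mechanism's own elastic wind-up, not a kick from the fingers. It sits about 0.05 turn short of my onset estimate, and the rod hasn't visibly moved. With 10 s left, another attempt risks more than it gains. Clearing the arm and making the last check.

Request:
play_rows --pt "0.4 0 0 -10 0 0 0" --pt "0.4 0 0 -20 0 0 0" --pt "0.4 0 0 -30 0 0 0" --pt "0.4 0 0 -30 0 0 0" --pt "0.4 0 0 -30 0 0 0" --pt "0.4 0 0 -20 0 0 0" --pt "0.4 0 0 -10 0 0 0" --pt "0.4 0 0 0 0 0 0"

```text
clock: 63.1
tool_pos: [0.5623, 0.0639, 0.2824]
eef_rot: [0.984, -0.176, -0.006, -0.001]
contact_force: [0.1, -0.4, 0.3]
opening: 0.397
```

```bash
python3 - <<'E'
from h import *
cv2.imwrite('pics/scene36.png',r.snapshot('scene')[:,:,::-1])
s=st()
E
```

```text
t 63.15 pos [0.562  0.0639 0.2818] x-yaw -20.3 tilt z [-0.012  0.003 -1.   ] F [-0.   0.5 -0.4] open 0.398 q [-0.3   0.57  0.17  1.7  -0.13  0.9  -0.42]
```

View pics/scene36.png

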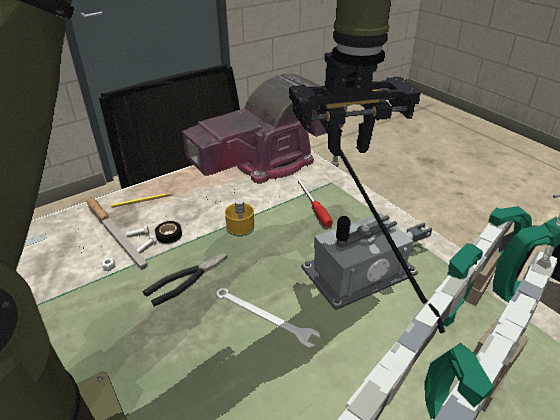

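The pin stands in the upright cup at (240,216), the tools are where they were, the crank is released with its knob at (343,228), and the arm is clear. Handing in.

```bash
python3 -c "
from plant import r
print(r.finish_job(), r.get_state()['clock'])"
```

```text
the job is handed in; nothing more can be done
the job is handed in; nothing more can be done
```

I handed the job in just after 63 s. The pin is in the cup, but the crank was left about 0.05 turn short of the two full turns.

**Pin and cup:** I lifted the pin straight out and dropped it into the yellow cup. The last picture shows the cup standing with the pin in it, the other tools not visibly moved, and the arm clear of everything.

**Slack end:** I led the crank clockwise until the tangential force rose from about 0.6 N to about 9 N. That was roughly 1.03–1.05 turns from the start, with the knob between 156° and 161°.

**Two turns:** I then wound on two turns by the hand's measured angle and let go.

**Checks that disagreed:**
- **First release:** the hand read 154°, about two full turns, but the crank rested at about 172°. Rod travel then measured 19.5 ± 0.5 mm, against 20 mm for two turns.
- **Corrections:** I made two tries to bring it closer. Each time the crank sprang back when I let go, first to about 180°, then to about 177°. I did not find out why.
- **Final position:** about 177° is roughly 1.95 turns past the slack end. The rod did not visibly move during the corrections.

The black cable over the gearbox did not get in the way: the hand passed through its line with no force on it.

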